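Nest the enclosure's angle brackets on their stand

TASK

The angle brackets of the microscope's enclosure are lying about: stack them all on the nesting stand for storage. First draw the stand's sliding follower fully back by its knob, then set every bracket ridge up over the bar, each nested squarely on the one below. Last, slide the follower in to push them along until you feel them come up firm against the end stop (lean on it with about 20 N), let go, and leave the things around alone.

Things in the scene. Friction and masses are not known exactly. Their poses are not given: they have to be found in the camera images.
- stand: nesting stand fixed to the table: base plate 195 x 85 x 12 mm with a 40 mm square bar set on edge, a roof-shaped ridge 60 mm above the table. Origin under the plate's middle; x along the ridge, from end stop (-x end) to follower (+x end), z up. The first bracket seated on the bar has its origin 25.4 mm above the stand's, each further nested one 8.5 mm more
- end_stop: fixed upright plate at the -x end of the stand, 84 mm wide, 15 mm thick, top 106 mm above the table; origin on the table under its inner face, which lies at x = -82.5 mm in the stand's frame
- follower (a joint): sliding upright plate facing the end stop, 84 mm wide, 12 mm thick, top 112 mm above the table. 0 = fully back, inner face 155 mm from the end stop; grows (m) towards the stop; 0.091 = 64 mm left, a bracket's length. About 3 N of friction, stays where left; sliding brackets add up to 8 N
- follower_knob (a point): middle of the round black knob on top of the follower: 28 mm diameter, 30 mm tall, centre 135 mm above the table, 6 mm behind the follower's inner face
- bracket_0: aluminium angle bracket, one of 3 to 5 alike (absent: None): two legs 55 mm wide, 6 mm thick, at a right angle; 64 mm long, 80 to 150 g. Lies like a roof, ridge up. Origin under its middle level with the leg edges; x along the ridge (flat square ends at +-32 mm, to be gripped between the fingers), y across (78 mm wide), z up; outer ridge 43 mm, inner ridge 34.6 mm above the origin
- bracket_1: angle bracket like bracket_0, same size and axes; None if absent
- bracket_2: angle bracket like bracket_0, same size and axes; None if absent
- bracket_3: angle bracket like bracket_0, same size and axes; None if absent
- bracket_4: angle bracket like bracket_0, same size and axes; None if absent
- slide_box: bystander: small blue slide box, 72 x 98 x 38 mm, origin under its middle
- lens_cleaner: bystander: small blue pump bottle, 35 mm across, 114 mm high, origin under its middle

How it is judged (in metres and radians):
On the way, in this order (a step that is already met when the one before it is completed fails the run):
1. the follower is drawn fully back (within 5 mm) (value of joint follower below 0.005 m), for 0.2 s.
2. all brackets are nested on the bar, ridge up and in line with it, and let go, with the follower still back (y of bracket_0 in the frame of stand between -0.004 and 0.004 m and z of bracket_0 in the frame of stand between 0.022 and 0.068 m and x of bracket_0 in the frame of stand between -0.056 and 0.046 m and angle between the x axis of each of bracket_0, bracket_1, bracket_2, bracket_3, bracket_4 and the x axis of stand, either way round below 0.06 rad and angle between each of bracket_0, bracket_1, bracket_2, bracket_3, bracket_4's own z axis and vertical below 0.06 rad and contact force between the fingers and bracket_0 below 0.1 N and linear speed of each of bracket_0, bracket_1, bracket_2, bracket_3, bracket_4 below 0.02 m/s and y of bracket_1 in the frame of stand between -0.004 and 0.004 m and z of bracket_1 in the frame of stand between 0.022 and 0.068 m and x of bracket_1 in the frame of stand between -0.056 and 0.046 m and contact force between the fingers and bracket_1 below 0.1 N and y of bracket_2 in the frame of stand between -0.004 and 0.004 m and z of bracket_2 in the frame of stand between 0.022 and 0.068 m and x of bracket_2 in the frame of stand between -0.056 and 0.046 m and contact force between the fingers and bracket_2 below 0.1 N and y of bracket_3 in the frame of stand between -0.004 and 0.004 m and z of bracket_3 in the frame of stand between 0.022 and 0.068 m and x of bracket_3 in the frame of stand between -0.056 and 0.046 m and contact force between the fingers and bracket_3 below 0.1 N and y of bracket_4 in the frame of stand between -0.004 and 0.004 m and z of bracket_4 in the frame of stand between 0.022 and 0.068 m and x of bracket_4 in the frame of stand between -0.056 and 0.046 m and contact force between the fingers and bracket_4 below 0.1 N and value of joint follower below 0.04 m), for 0.2 s.
3. the follower has pushed the brackets home: the end stop feels at least 4 N with 64 mm left between the plates (contact force between end_stop and anything else above 4 N and value of joint follower between 0.0875 and 0.0945 m), for 0.1 s.
At the end, for the whole second after the job is handed in: every bracket present is nested on the bar (ridge within 4 mm of the bar's, upright and in line within 0.06 rad), its ends flush with the end stop within 4 mm, the follower up against them (60.5 to 67.5 mm left between the plates), all at rest and let go (y of bracket_0 in the frame of stand between -0.004 and 0.004 m and z of bracket_0 in the frame of stand between 0.022 and 0.068 m and x of bracket_0 in the frame of stand between -0.056 and 0.046 m and angle between the x axis of each of bracket_0, bracket_1, bracket_2, bracket_3, bracket_4 and the x axis of stand, either way round below 0.06 rad and angle between each of bracket_0, bracket_1, bracket_2, bracket_3, bracket_4's own z axis and vertical below 0.06 rad and x of bracket_0 in the frame of stand between -0.0545 and -0.0465 m and linear speed of each of bracket_0, bracket_1, bracket_2, bracket_3, bracket_4 below 0.02 m/s and y of bracket_1 in the frame of stand between -0.004 and 0.004 m and z of bracket_1 in the frame of stand between 0.022 and 0.068 m and x of bracket_1 in the frame of stand between -0.056 and 0.046 m and x of bracket_1 in the frame of stand between -0.0545 and -0.0465 m and y of bracket_2 in the frame of stand between -0.004 and 0.004 m and z of bracket_2 in the frame of stand between 0.022 and 0.068 m and x of bracket_2 in the frame of stand between -0.056 and 0.046 m and x of bracket_2 in the frame of stand between -0.0545 and -0.0465 m and y of bracket_3 in the frame of stand between -0.004 and 0.004 m and z of bracket_3 in the frame of stand between 0.022 and 0.068 m and x of bracket_3 in the frame of stand between -0.056 and 0.046 m and x of bracket_3 in the frame of stand between -0.0545 and -0.0465 m and y of bracket_4 in the frame of stand between -0.004 and 0.004 m and z of bracket_4 in the frame of stand between 0.022 and 0.068 m and x of bracket_4 in the frame of stand between -0.056 and 0.046 m and x of bracket_4 in the frame of stand between -0.0545 and -0.0465 m and value of joint follower between 0.0875 and 0.0945 m); the robot touches nothing.
It fails at once if a bystander is pushed more than 30 mm (distance of any of slide_box, lens_cleaner from where it was at the start of the episode above 0.03 m).
Of bracket_0, bracket_1, bracket_2, bracket_3, bracket_4 only 3 to 5 are there at a start; the rules pass over those that are not, and their reading is None.
At some moment in a run one of bracket_0, bracket_1, bracket_2, bracket_3, bracket_4 may be knocked a few centimetres aside while the robot is not near it.
It also fails if it takes over 210 s, if anything falls off the work surface, if the arm or the gripper's body presses on something with over 40 N, if the wrist force passes 120 N, or if a joint passes its speed limit or range.

ROBOT

A 6-joint arm with a two-finger parallel gripper is mounted at the origin on a cart in front of the work surface, level with it; the furniture and walls round the work are solid. World frame = base frame: x ahead of the robot, y to its left, z up, the work surface at z = 0. Lengths are in mm, angles in rad, forces in N, time in s.
With the tool pointing down it reaches from about 275 to 850 mm from the base axis. Payload 5.2 kg.
Tool frame: the origin (TCP) lies midway between the tips of the shut fingers; the grasp point (between the pads) lies 19 mm behind it; z points along the fingers, y is the direction in which the jaws open and shut (so a half turn about z gives the same grasp; the last joint's range is limited). The gripper opens to 85 mm and grips with 20 to 120 N. Pads are 22 mm wide; open, the fingers measure 114 mm over their backs; the gripper's body (76 mm by 85 mm) begins 54 mm behind the grasp point. The pads swing forward as they close: fully open they stand 13 mm farther back than shut.
Start: joints at [-1.338, 0.259, 1.535, -0, 1.348, -0.203], TCP at [232.195, -498.588, 231.31] pointing down, gripper open.
Joint ranges: [-3.14, 3.14], [-0.91, 2.08], [0.19, 2.58], [-1.22, 4.36], [0.22, 2.71], [-3.12, 3.12]. Speed limits (rad/s): [2.57, 2.57, 3.14, 3.14, 3.14, 3.14].

INTERFACE

Orientations are given as a 3x3 rotation matrix whose columns are the frame's x, y, z axes.
In Python, from plant import ctrl gives the robot as it stands. Calls block until the motion is done:
- ctrl.reach(position, orientation): joint-space move of the TCP to a pose.
- ctrl.servo_line(position, feed=150, frame=None, threshold=None): straight line of the TCP; frame=None keeps the orientation; feed is the mean speed in mm/s. With threshold (N) it stops when the force on the tool has changed by that much, and returns True; else False.
- ctrl.movej(angles): joint-space move.
- ctrl.release() and ctrl.clamp(force=None): open the fingers fully, or close them until they stop; force is the grip in N (None keeps the last).
- ctrl.pause(seconds).
- ctrl.solve_ik(position, orientation): joint angles nearest the present ones, or None.
- ctrl.get_state(): the state.
- ctrl.snapshot(name): name is "side" or "top"; returns a dict with "frame" (420x560x3 uint8, red, green, blue), "camera_matrix" (3x3 intrinsics, pixels), "rvec" (rotation vector, rad) and "tvec" (3), from world to camera coordinates, as OpenCV has them. Camera axes: x right, y down, z forward; pixel columns grow to the right and rows downward; lengths in mm; the calibration is good to about 2 mm. A picture is of the moment at which its call begins. There is no depth.
A pose or a line that the arm cannot do raises ctrl.Unreachable and nothing moves.
- ctrl.hand_in(): hands the job in, once; it reports no verdict.
Trained networks look in a picture, given as the dict that the camera call returned (one of the last four; its "shot" number tells which), for a name from the list of things; names that differ only in an ending like _2 or _b are one class to them, and where a whole thing is asked for, a point or a joint stands for the part that bears it (a point fixed in the world has none). Each returns a list of dicts, best first, with "confidence" (0 to 1); they miss things now and then, are a little off and sometimes report something else, mostly with a low value. They report only what shows in the picture. A call takes as long as a camera call.
- ctrl.search_frame(query, picture): "point" ([x, y, z] in mm, in world coordinates, good to about 4 mm: the middle of the surface that is visible of it).
The state is a dict: "t": time; "joint_pos": joint angles; "qd": joint speeds; "tau": joint torques, N m; "tool_pos": TCP position; "eef_rot": TCP orientation; "force": force on the tool from outside, world axes, zero at the start; "wrist_torque": the same for the moment, N m; "gripper_width": finger opening in mm.
Only numpy, scipy, OpenCV 4.12 (cv2) and the standard library are available. Lean on these libraries where they do the work, as an engineer would, in place of code of your own. Each camera call takes 0.05 s, during which the arm holds its last target.

## Working session

There is one attempt and no reset: what is moved stays moved. The work goes in short steps, each a Python script; the robot and the scene stay as the last script left them, time stands still between calls to the robot, and variables do not carry over. Pictures are saved under pics/ and viewed, and the job is handed in when it is done.

```bash
ls; mkdir -p pics
python3 - <<'E'
from plant import ctrl
import cv2, numpy as np
print(ctrl.get_state())
for n in ("side","top"):
    p=ctrl.snapshot(n); cv2.imwrite(f"pics/{n}0.png",cv2.cvtColor(p["frame"],cv2.COLOR_RGB2BGR))
    print(n,p["camera_matrix"].tolist(),p["rvec"],p["tvec"])
    for q in ("stand","end_stop","follower","follower_knob","bracket_0","slide_box","lens_cleaner"):
        for r in ctrl.search_frame(q,p): print(q,np.round(r["point"],1),round(r["confidence"],2))
E
```

```text
pics
{'t': 0.0, 'joint_pos': array([-1.33777819e+00,  2.59326687e-01,  1.53608767e+00, -2.35394303e-05,
        1.34798215e+00, -2.02814218e-01]), 'qd': array([-0.00188961,  0.00143816,  0.00103556,  0.00094647, -0.00149745,
        0.00032153]), 'tau': array([-4.08204987e-04, -4.46040988e+01, -2.90566313e+01, -3.26628060e-04,
        1.17106712e-02, -1.22244171e-05]), 'tool_pos': array([ 232.07373401, -498.06096323,  230.48162223]), 'eef_rot': array([[ 9.06516836e-01,  4.22169437e-01, -4.38874345e-04],
       [ 4.22169528e-01, -9.06515211e-01,  1.74980194e-03],
       [ 3.40866633e-04, -1.77150430e-03, -9.99998373e-01]]), 'force': array([-0.72936289,  0.0538511 , -0.08193483]), 'wrist_torque': array([0.03398289, 0.02692233, 0.01583286]), 'gripper_width': 85.22782663004463}
side [[508.0122614670614, 0.0, 279.9619614506674], [0.0, 508.0122614670614, 205.73496097780918], [0.0, 0.0, 1.0]] [ 1.7883995  -1.0327009   0.64476989] [-402.97148727  237.65446846 1098.75189796]
stand [482.  -76.6  40.6] 0.56
end_stop [ 535.2 -143.1   75.8] 0.91
follower [462.  -58.8  96.5] 0.66
follower_knob [45
[... 303 characters left out ...]
 536.4 -144.4   77.8] 0.59
lens_cleaner [570.7 130.5  55.2] 0.53
top [[470.0115098447738, 0.0, 281.7355094394387], [0.0, 470.0115098447738, 204.77649128736235], [0.0, 0.0, 1.0]] [ 2.19857926 -2.15529409  0.05111729] [-186.01690692  480.15976938 1199.62447067]
stand [497.  -71.5  42.8] 0.58
stand [ 564.4 -416.8   24.7] 0.56
stand [ 647.3 -324.5   23.4] 0.55
end_stop [ 559.6 -127.6  109.4] 0.82
follower_knob [472.4 -52.4 111.2] 0.79
bracket_0 [ 643.7 -323.9   24.8] 0.93
bracket_0 [ 375.  -294.5   23.8] 0.78
bracket_0 [ 520.1 -290.4   28.6] 0.77
bracket_0 [ 450.8 -415.1   28.1] 0.75
bracket_0 [ 562.1 -417.2   29. ] 0.73
slide_box [ 361.6 -515.6   39.7] 0.73
lens_cleaner [568.4 130.5  21.5] 0.58
```

View pics/side0.png

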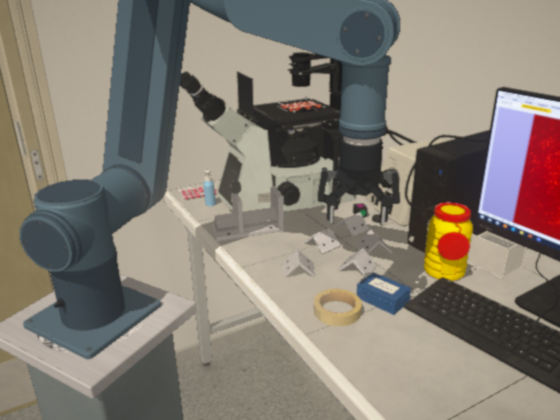

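View pics/top0.png

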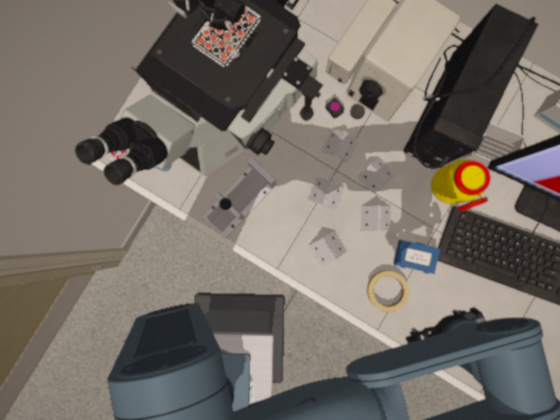

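```bash
cat > h.py <<'E'
from plant import ctrl
import cv2, numpy as np
def save(p,name,box=None,s=1,draw=None):
    im=cv2.cvtColor(p["frame"],cv2.COLOR_RGB2BGR)
    if box:
        x0,y0,x1,y1=box; im=im[y0:y1,x0:x1]
    else: x0=y0=0
    im=cv2.resize(im,None,fx=s,fy=s,interpolation=cv2.INTER_CUBIC)
    for pts,c in (draw or []):
        q=((proj(p,pts)+0.5-[x0,y0])*s)
        for a,b in zip(q[:-1],q[1:]): cv2.line(im,tuple(int(v) for v in a),tuple(int(v) for v in b),c,1,cv2.LINE_AA)
    cv2.imwrite(f"pics/{name}.png",im)
def proj(p,X):
    return cv2.projectPoints(np.asarray(X,float).reshape(-1,3),np.asarray(p["rvec"],float),np.asarray(p["tvec"],float),p["camera_matrix"],None)[0].reshape(-1,2)
def unproj(p,uv,z):
    R=cv2.Rodrigues(np.asarray(p["rvec"],float))[0]; t=np.asarray(p["tvec"],float).ravel()
    C=-R.T@t; out=[]
    for u,v in np.atleast_2d(uv):
        d=R.T@np.linalg.inv(p["camera_matrix"])@np.array([u,v,1.]); out.append(C+d*(z-C[2])/d[2])
    return np.array(out)
def rz(a): c,s=np.cos(a),np.sin(a); return np.array([[c,-s,0],[s,c,0],[0,0,1.]])
def tf(pose,P): # pose x,y,z,yaw
    return np.asarray(P,float)@rz(pose[3]).T+np.array(pose[:3])
def bracket_lines(pose):
    L=[]
    for s in (-32,32):
        # profile: outer ridge (0,43), outer foot +-38.9,4.2 ; foot tip +-34.6,0 ; inner ridge 34.6
        L.append(tf(pose,[[s,0,43],[s,38.9,4.2],[s,34.6,0],[s,0,34.6],[s,-34.6,0],[s,-38.9,4.2],[s,0,43]]))
    for y,z in ((0,43),(38.9,4.2),(-38.9,4.2)): L.append(tf(pose,[[-32,y,z],[32,y,z]]))
    return L
def box_lines(pose,x0,x1,y0,y1,z0,z1):
    a=[[x0,y0],[x1,y0],[x1,y1],[x0,y1],[x0,y0]]
    L=[tf(pose,[[*q,z] for q in a]) for z in (z0,z1)]
    L+=[tf(pose,[[*q,z0],[*q,z1]]) for q in a[:4]]
    return L
def stand_lines(pose,j):
    L=box_lines(pose,-97.5,97.5,-42.5,42.5,0,12)
    L+=box_lines(pose,-97.5,-82.5,-42,42,12,106)
    f=72.5-j*1000
    L+=box_lines(pose,f,f+12,-42,42,12,112)
    L.append(tf(pose,[[-82.5,0,60],[97.5,0,60]]))
    L.append(tf(pose,[[f+6+14*np.cos(a),14*np.sin(a),150] for a in np.linspace(0,6.3,25)]))
    return L
E
python3 - <<'E'
from h import *
p=ctrl.snapshot("top"); save(p,"t1",(180,110,420,290),3.3)
p=ctrl.snapshot("side"); save(p,"s1",(190,160,430,320),3.3)
E
```

```text
(no output)
```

View pics/t1.png

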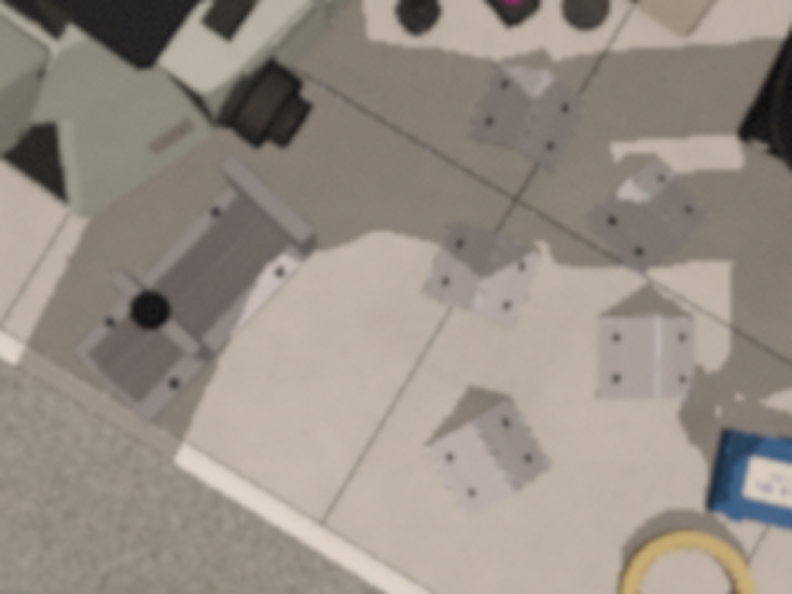

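View pics/s1.png

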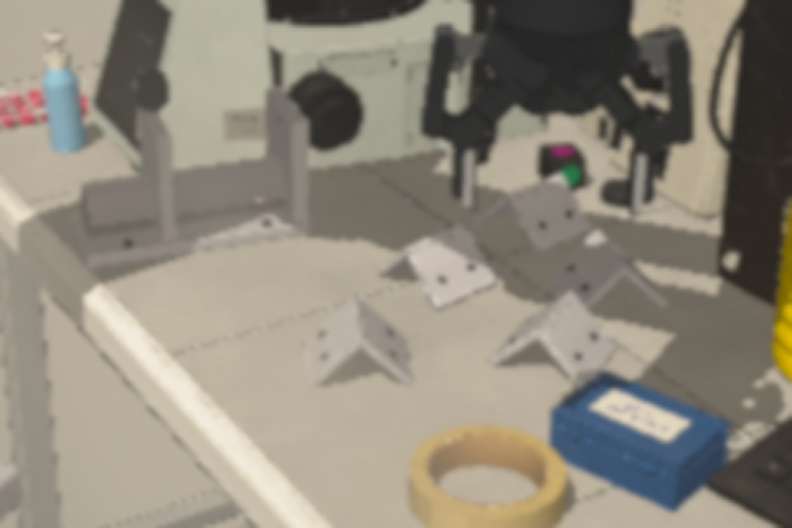

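Run:
```python
from h import *
p=ctrl.snapshot("top")
c=lambda q:(np.array(q)/3.3+[180,110]-0.5)
for n,q,z in [("plateL",(78,350),12),("plateB",(150,417),12),("stopA",(222,165),106),("stopB",(303,248),106),("stopC",(236,155),106),("stopD",(315,237),106),("knob",(150,310),150),("folA",(115,275),112),("folB",(205,355),112)]:
    print(n,unproj(p,c(q),z).round(1))
```

```text
plateL [[452.   26.8  12. ]]
plateB [[400.6 -31.4  12. ]]
stopA [[585.2 -92.  106. ]]
stopB [[ 525.4 -152.4  106. ]]
stopC [[ 592.7 -102.   106. ]]
stopD [[ 533.6 -161.   106. ]]
knob [[475.2 -48.7 150. ]]
folA [[502.6 -17.2 112. ]]
folB [[446.1 -83.9 112. ]]
```

```bash
cat >> h.py <<'E'
from scipy.optimize import minimize
def edges(p,blur=1.0):
    g=cv2.GaussianBlur(cv2.cvtColor(p["frame"],cv2.COLOR_RGB2LAB).astype(np.float32),(0,0),blur)
    gx=np.stack([cv2.Sobel(g[...,i],cv2.CV_32F,1,0) for i in range(3)],-1); gy=np.stack([cv2.Sobel(g[...,i],cv2.CV_32F,0,1) for i in range(3)],-1)
    return gx,gy
def score(p,E,L):
    gx,gy=E; tot=0;n=0
    for l in L:
        q=proj(p,l)
        for a,b in zip(q[:-1],q[1:]):
            d=b-a; m=np.hypot(*d)
            if m<2: continue
            nn=np.array([-d[1],d[0]])/m; k=max(int(m*2),3)
            s=a+np.linspace(0.05,.95,k)[:,None]*d
            mp=s.astype(np.float32)[None]
            vx=cv2.remap(gx,mp,None,cv2.INTER_LINEAR)[0]; vy=cv2.remap(gy,mp,None,cv2.INTER_LINEAR)[0]
            r=np.linalg.norm(vx*nn[0]+vy*nn[1],axis=1)
            tot+=np.minimum(r,60).sum()*m/k; n+=m
    return tot/n
def fit_top(pose): # visible-from-above lines of bracket
    L=[]
    for s in (-32,32): L.append(tf(pose,[[s,-38.9,4.2],[s,0,43],[s,38.9,4.2]]))
    for y,z in ((0,43),(38.9,4.2),(-38.9,4.2)): L.append(tf(pose,[[-32,y,z],[32,y,z]]))
    return L
def fit(p_list,linef,x0,steps=(12,12,.3),scales=(2.5,1.0)):
    x=np.array(x0,float)
    for b in scales:
        Es=[edges(p,b) for p in p_list]
        f=lambda v:-sum(score(p,E,linef(v)) for p,E in zip(p_list,Es))
        best=None
        rng=np.random.default_rng(0)
        cand=[x]+[x+rng.uniform(-1,1,len(x))*np.array(steps[:len(x)]) for _ in range(250)]
        cand.sort(key=f)
        for c in cand[:4]:
            sim=np.vstack([c]+[c+np.eye(len(x))[i]*steps[i]*.25 for i in range(len(x))])
            r=minimize(f,c,method="Nelder-Mead",options=dict(initial_simplex=sim,xatol=.02,fatol=.001))
            if best is None or r.fun<best.fun: best=r
        x=best.x; steps=tuple(np.array(steps)*.3)
    return x,-best.fun
E
cat > a.py <<'E'
from h import *
import sys
t=ctrl.snapshot("top"); s=ctrl.snapshot("side")
c=lambda q:(np.array(q)/3.3+[180,110]-0.5)
dets=[r["point"] for r in ctrl.search_frame("bracket_0",t) if r["confidence"]>.4]
# ridge direction guesses from crop (pixel lines)
D=[]
for z in dets:
    best=None
    for yaw in np.arange(0,np.pi,np.pi/8):
        r=fit([t],lambda v:fit_top([v[0],v[1],0,v[2]]),[z[0],z[1],yaw],steps=(12,12,.25))
        if best is None or r[1]>best[1]: best=r
    r2=fit([t,s],lambda v:fit_top([v[0],v[1],0,v[2]]),best[0],steps=(4,4,.08),scales=(1.2,))
    print(np.round(z,1),best[0].round(3),round(best[1],2),"both",r2[0].round(3),round(r2[1],2)); D.append(r2[0])
st=fit([t],lambda v:stand_lines([v[0],v[1],0,v[2]],v[3]/1000),[494.6,-66,2.39,52],steps=(8,8,.08,6))
print(st)
st2=fit([t,s],lambda v:stand_lines([v[0],v[1],0,v[2]],v[3]/1000),st[0],steps=(4,4,.04,4),scales=(1.2,))
print(st2)
st=st2
np.save("stand.npy",st[0])
np.save("br.npy",D)
dr=[]
for d in D: dr+=[(l,(0,0,255)) for l in fit_top([d[0],d[1],0,d[2]])]
v=st[0]; dr+=[(l,(0,255,0)) for l in stand_lines([v[0],v[1],0,v[2]],v[3]/1000)]
save(t,"t2",(180,110,420,290),3.3,dr); save(s,"s2",(190,160,430,320),3.3,dr)
E
time python3 a.py
```

```text
[ 563.9 -418.6   24.4] [ 566.548 -418.242    1.389] 32.67 both [ 566.237 -425.235    1.416] 63.11
[ 519.  -290.6   27.8] [ 516.052 -289.166    2.766] 28.41 both [ 517.907 -288.801    2.823] 75.25
[ 453.3 -412.8   23.9] [ 4.53204e+02 -4.18210e+02  9.00000e-03] 36.43 both [ 4.53559e+02 -4.18217e+02  3.00000e-03] 75.08
[ 644.3 -322.2   24.9] [ 656.172 -325.33     1.237] 28.61 both [ 658.505 -332.009    1.114] 55.8
[ 371.5 -295.8   19.3] [ 375.112 -297.994    0.581] 42.68 both [ 376.613 -298.394    0.614] 75.51
(array([480.96063463, -63.609106  ,   2.41782325,  61.12059137]), np.float64(32.182033333121076))
(array([484.32480629, -67.4397668 ,   2.45127692,  55.63540712]), np.float64(57.92425251346094))
real	1m26.802s
user	1m19.180s
sys	0m0.976s
```

View pics/t2.png

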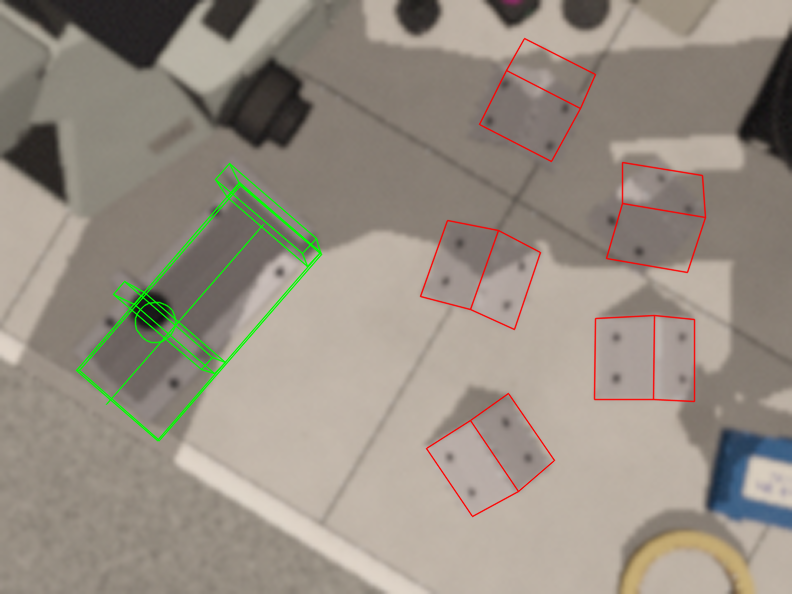

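View pics/s2.png

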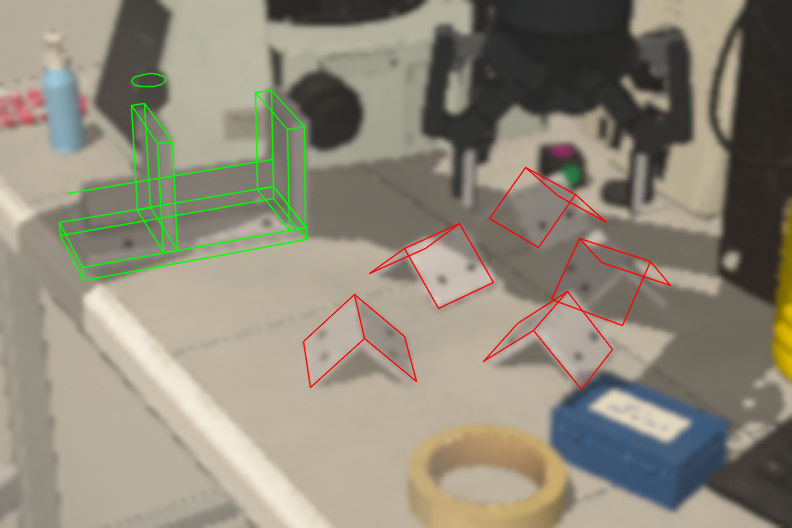

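Run:
```python
from h import *
t=ctrl.snapshot("top"); s=ctrl.snapshot("side")
for p in (t,s):
    g=p["frame"].astype(np.float32)/255; p["frame"]=(255*np.clip(g,0,1)**.6).astype(np.uint8)
save(t,"t3",(195,150,285,245),6.2); save(s,"s3",(205,165,300,250),6.2)
save(t,"t4",(310,115,410,190),7); save(s,"s4",(320,205,400,262),7)
```

```text
(no output)
```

View pics/t3.png

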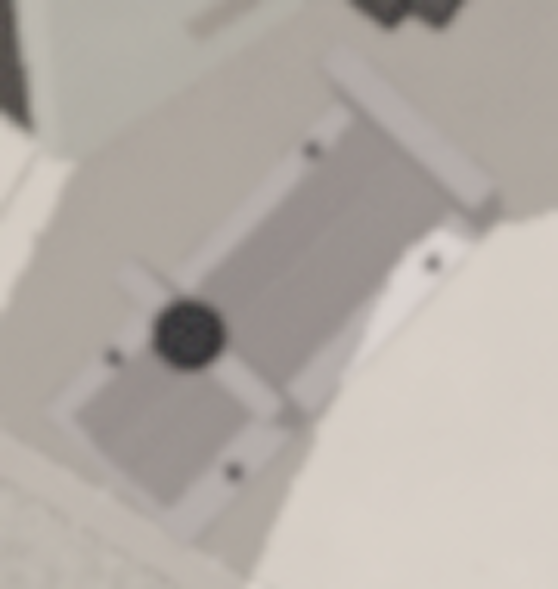

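View pics/s3.png

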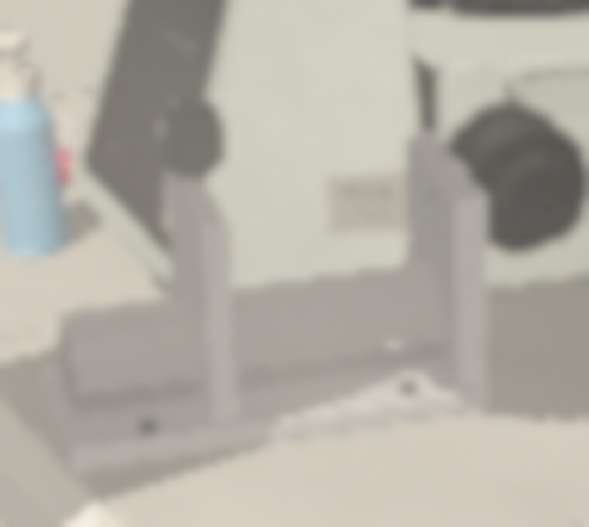

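View pics/t4.png

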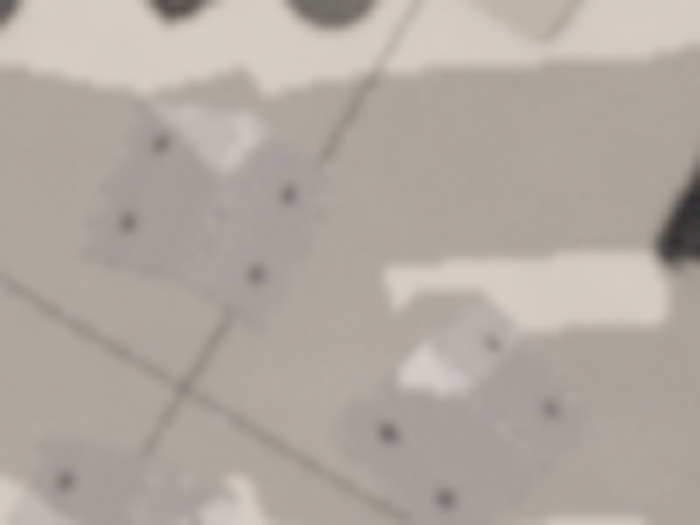

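View pics/s4.png

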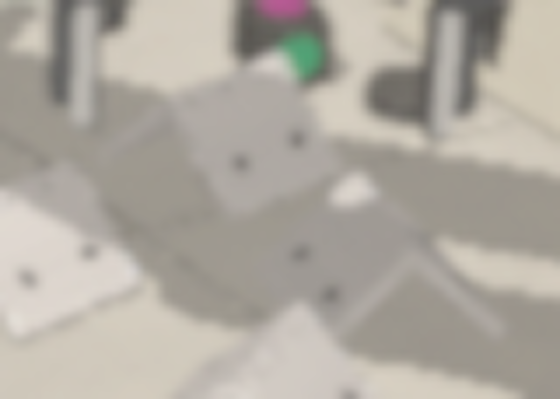

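```bash
cat >> h.py <<'E'
def refine(p,uv,r=2):
    g=cv2.cvtColor(p["frame"],cv2.COLOR_RGB2GRAY).astype(float); out=[]
    for u,v in np.atleast_2d(uv):
        for _ in range(6):
            x0,y0=int(round(u)),int(round(v)); w=g[y0-r:y0+r+1,x0-r:x0+r+1]
            ww=np.clip(np.median(w)-w,0,None); ww/=ww.sum()+1e-9
            yy,xx=np.mgrid[y0-r:y0+r+1,x0-r:x0+r+1]; u,v=(ww*xx).sum(),(ww*yy).sum()
        out.append((u,v))
    return np.array(out)
E
cat > b.py <<'E'
from h import *
from scipy.optimize import least_squares
t=ctrl.snapshot("top"); s=ctrl.snapshot("side")
c=lambda q,o,k:refine(t,(np.array(q,float)+.5)/k+np.array(o)-.5)
B=[c([(161,142),(289,194),(127,221),(257,272)],(310,115),7),c([(492,343),(388,432),(550,409),(446,497)],(310,115),7),
 c([(460,243),(521,266),(445,281),(507,305)],(180,110),3.3),c([(616,337),(682,337),(616,378),(682,378)],(180,110),3.3),c([(450,457),(506,423),(472,492),(528,458)],(180,110),3.3)]
S=c([(312,150),(432,263),(113,357),(234,470)],(195,150),6.2)
x0=[14,22]
for b in B:
    m=unproj(t,b,22); ctr=m.mean(0); d=(m[0]+m[1]-m[2]-m[3]); x0+=[ctr[0],ctr[1],np.arctan2(d[1],d[0])]
def holes(v,hx,hy): return tf([v[0],v[1],0,v[2]],[[a*hx,e*hy,43-hy] for a in (1,-1) for e in (1,-1)])
def res(x):
    return np.concatenate([(proj(t,holes(x[2+3*i:5+3*i],x[0],x[1]))-b).ravel() for i,b in enumerate(B)])
r=least_squares(res,x0); print("hx,hy",r.x[:2],"cost",np.abs(r.fun).max())
P=r.x[2:].reshape(-1,3); P[:,2]%=np.pi; print(P.round(3))
m=unproj(t,S,12); print("stand ctr",m.mean(0),"dims",np.linalg.norm(m[0]-m[1]),np.linalg.norm(m[2]-m[3]),np.linalg.norm(m[0]-m[2]),np.linalg.norm(m[1]-m[3]))
d=m[2]+m[3]-m[0]-m[1]; e=m[1]-m[0]+m[3]-m[2]; print("yaw",np.arctan2(d[1],d[0]),np.arctan2(e[1],e[0])-np.pi/2)
k=unproj(t,[(189.5/6.2+195-.5,334.5/6.2+150-.5)],150)[0]
a=np.arctan2(d[1],d[0]); kl=rz(a).T@(k-m.mean(0)); print("knob local",kl,"j",78.5-kl[0])
st=np.array([*m.mean(0)[:2],a,78.5-kl[0]]); np.save("stand.npy",st); np.save("br.npy",P); np.save("hxy.npy",r.x[:2])
dr=[]
for q in P: dr+=[(l,(0,0,255)) for l in fit_top([q[0],q[1],0,q[2]])]
dr+=[(l,(0,255,0)) for l in stand_lines([st[0],st[1],0,a],st[3]/1000)]
save(t,"t5",(180,110,420,290),3.3,dr); save(s,"s5",(190,160,430,320),3.3,dr)
E
python3 b.py
```

```text
hx,hy [10.14090683 25.30760467] cost 7.873540241976912
[[ 6.43336e+02 -3.22484e+02  2.77000e+00]
 [ 5.65653e+02 -4.19485e+02  7.00000e-01]
 [ 5.19883e+02 -2.89066e+02  2.88600e+00]
 [ 4.54148e+02 -4.19338e+02  1.70000e-02]
 [ 3.74633e+02 -2.96176e+02  5.71000e-01]]
stand ctr [494.81112521 -64.56295773  12.        ] dims 69.01053074242243 68.92167523572964 120.14016791876647 120.31158307261121
yaw 2.404294431440299 -3.877096148182226
knob local [ 25.0543232    1.63421258 138.        ] j 53.445676804390516
```

```bash
python3 - <<'E'
s=open('b.py').read()
s=s.replace('''    return np.concatenate([(proj(t,holes(x[2+3*i:5+3*i],x[0],x[1]))-b).ravel() for i,b in enumerate(B)])''','''    o=[]
    for i,b in enumerate(B):
        q=proj(t,holes(x[2+3*i:5+3*i],x[0],x[1])); o.append(q[np.argmin(((q[None]-b[:,None])**2).sum(-1),axis=1)]-b)
    return np.concatenate(o).ravel()''').replace("x0=[14,22]","x0=[16,26]")
open('b.py','w').write(s)
E
python3 b.py
```

```text
hx,hy [16.4525774  25.30094325] cost 2.058312969894274
[[ 6.43402e+02 -3.22523e+02  2.77200e+00]
 [ 5.65648e+02 -4.19465e+02  7.17000e-01]
 [ 5.19970e+02 -2.89171e+02  2.89000e+00]
 [ 4.54177e+02 -4.19343e+02  1.60000e-02]
 [ 3.74612e+02 -2.96171e+02  5.70000e-01]]
stand ctr [494.81327057 -64.57090636  12.        ] dims 68.96114992599205 68.98114170205803 120.09012768595598 120.31947133508211
yaw 2.4043610349013305 -3.8791013529489833
knob local [ 25.06136366   1.62810143 138.        ] j 53.43863633934836
```

View pics/t5.png

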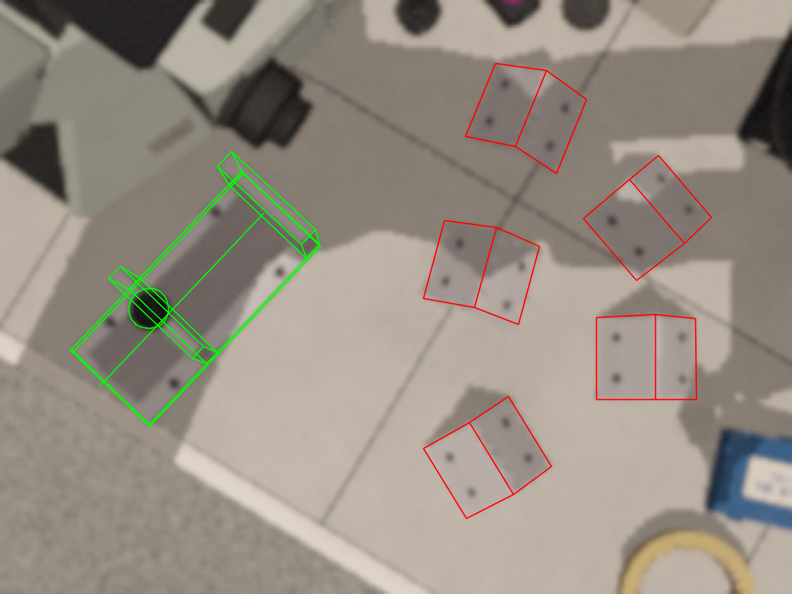

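View pics/s5.png

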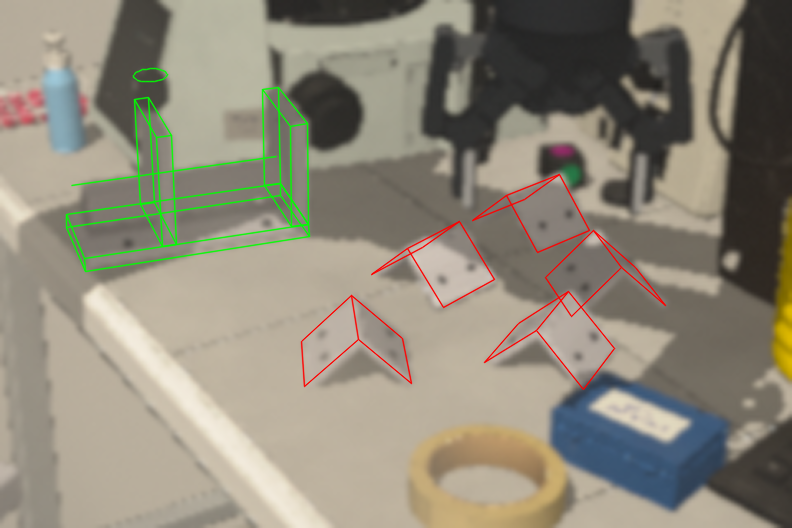

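```bash
cat >> h.py <<'E'
def ori(a):
    out=[]
    for b in (a,a+np.pi):
        y=np.array([np.cos(b),np.sin(b),0]); z=np.array([0,0,-1.]); x=np.cross(y,z); out.append(np.column_stack([x,y,z]))
    return out
def best_ori(pos,a):
    b=None
    q0=np.array(ctrl.get_state()["joint_pos"])
    for R in ori(a):
        q=ctrl.solve_ik(pos,R)
        if q is None: continue
        c=np.abs(np.array(q)-q0).max()
        if abs(q[5])>2.9: c+=5
        if b is None or c<b[0]: b=(c,R,q)
    return b[1],b[2]
def spt(x,y,z):
    st=np.load("stand.npy"); return tf([st[0],st[1],0,st[2]],[[x,y,z]])[0]
def stt():
    s=ctrl.get_state(); st=np.load("stand.npy"); l=rz(st[2]).T@(np.array(s["tool_pos"])-[st[0],st[1],0])
    print("t %.1f pos %s loc %s F %s T %s w %.1f"%(s["t"],np.round(s["tool_pos"],1),l.round(1),np.round(rz(st[2]).T@s["force"],1),np.round(s["wrist_torque"],2),s["gripper_width"]))
    return s
E
python3 - <<'E'
from h import *
st=np.load("stand.npy"); kx=78.5-st[3]
p=spt(kx,1,250); R,q=best_ori(p,st[2]); print(np.round(q,2))
ctrl.reach(p,R); stt()
print(ctrl.servo_line(spt(kx,1,124),feed=120,threshold=12)); stt()
t=ctrl.snapshot("top"); s=ctrl.snapshot("side")
save(t,"t6",(180,110,420,290),3.3); save(s,"s6",(190,160,430,320),3.3)
E
```

```text
[-0.34  0.11  1.67 -0.    1.36  0.4 ]
t 3.3 pos [475.7 -49.3 250. ] loc [ 24.4   1.6 250. ] F [-0.9 -0.1 -0.4] T [0.06 0.02 0.06] w 85.5
False
t 4.5 pos [476.2 -48.7 124.7] loc [ 24.5   0.8 124.7] F [-0.1 -0.3  0.4] T [ 0.04  0.01 -0.02] w 85.2
```

View pics/s6.png

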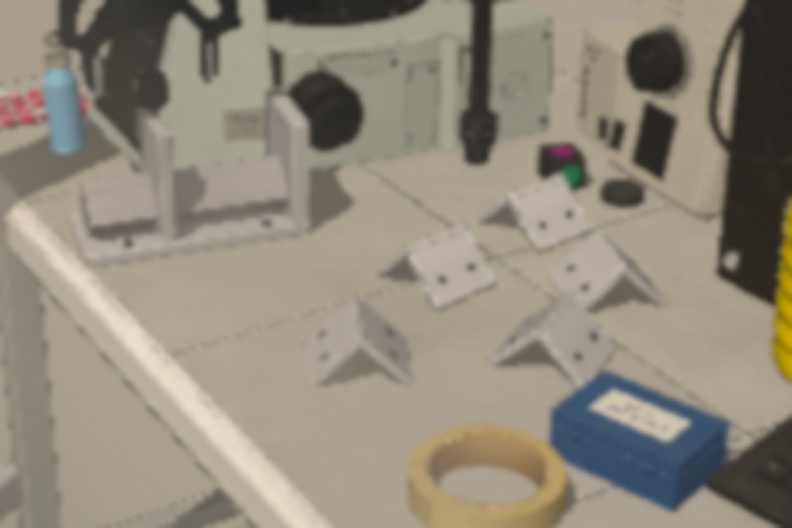

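View pics/t6.png

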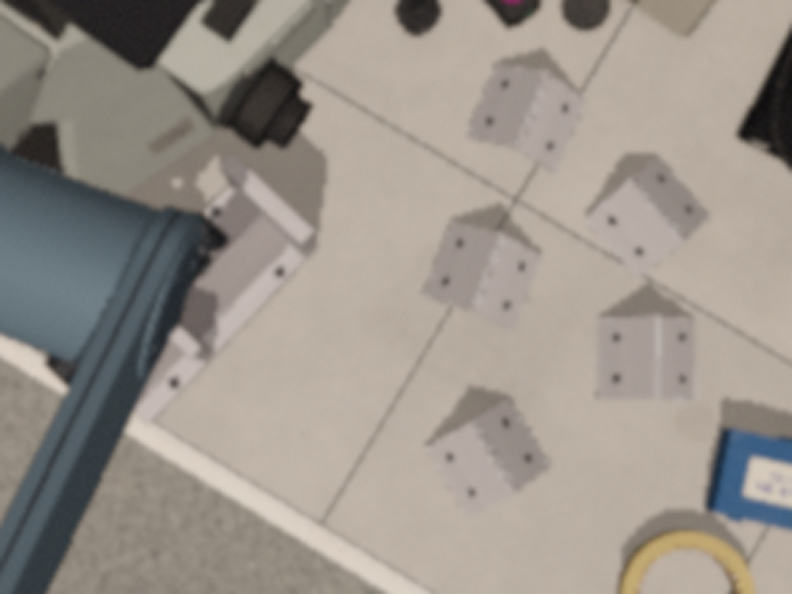

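Run:
```python
from h import *
st=np.load("stand.npy"); 
ctrl.clamp(40); s=stt()
p=np.array(s["tool_pos"]); d=rz(st[2])[:,0]
print(ctrl.servo_line(p+d*70,feed=40,threshold=14)); s=stt()
print("moved",np.linalg.norm((np.array(s["tool_pos"])-p)[:2]))
```

```text
t 5.1 pos [475.6 -48.4 124.3] loc [ 25.1   1.  124.3] F [1.4 0.5 5.2] T [0.11 0.29 0.  ] w 26.4
True
t 6.4 pos [436.6 -12.9 124.4] loc [ 77.8   0.8 124.4] F [-2.5  0.5  0.6] T [-0.22 -0.13 -0.04] w 26.4
moved 52.76411752209133
```

Run:
```python
from h import *
st=np.load("stand.npy"); d=rz(st[2])[:,0]
s=stt(); p=np.array(s["tool_pos"])
print(ctrl.servo_line(p+d*6,feed=10,threshold=14)); s=stt()
print(ctrl.servo_line(p+d*0,feed=20)); stt()
ctrl.release(); ctrl.pause(.2); s=stt(); p=np.array(s["tool_pos"]); p[2]=240
ctrl.servo_line(p,feed=200)
q=spt(0,60,240); R,_=best_ori(q,st[2]); ctrl.servo_line(p+np.array([-40,-250,0]),feed=300)
t=ctrl.snapshot("top"); s=ctrl.snapshot("side")
save(t,"t7",(180,110,420,290),3.3); save(s,"s7",(190,160,430,320),3.3)
stt()
```

```text
t 6.4 pos [436.6 -12.9 124.4] loc [ 77.8   0.8 124.4] F [-2.5  0.5  0.6] T [-0.22 -0.13 -0.04] w 26.4
True
t 6.8 pos [436.7 -12.9 124.3] loc [ 77.8   0.8 124.3] F [-1.8  0.3  1.6] T [ 0.09  0.12 -0.01] w 26.2
False
t 7.1 pos [436.6 -12.9 124.3] loc [ 77.8   0.8 124.3] F [-3.9  0.1 -0.3] T [-0.03  0.03 -0.  ] w 26.0
t 7.9 pos [436.6 -12.9 124.4] loc [ 77.8   0.8 124.4] F [ 0.3  0.7 -0.2] T [-0.06 -0.02  0.02] w 85.3
t 9.7 pos [ 396.8 -261.2  239.8] loc [-59.6 211.5 239.8] F [0.3 0.8 0.1] T [ 0.03 -0.03  0.02] w 85.3
```

View pics/t7.png

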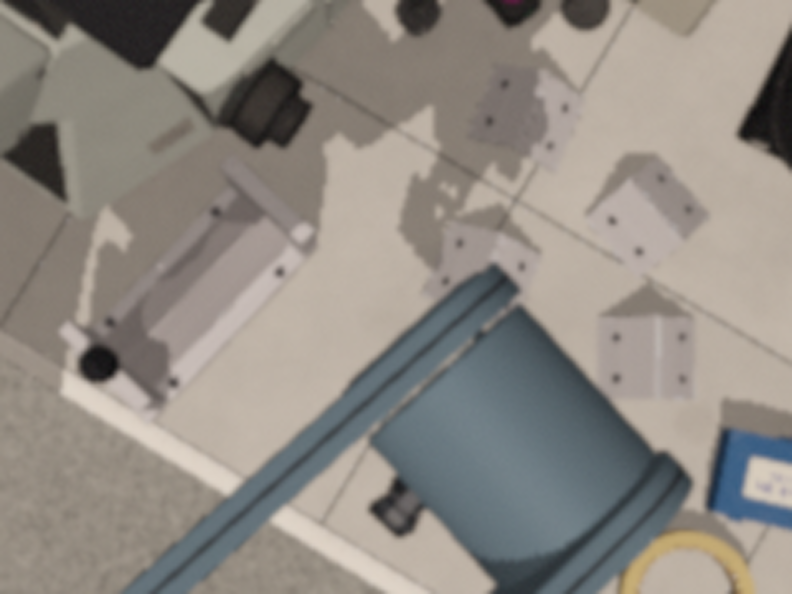

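```bash
cat >> h.py <<'E'
from scipy.optimize import least_squares
def holes(v,hx=16.45,hy=25.3): return tf([v[0],v[1],0,v[2]],[[a*hx,e*hy,43-hy] for a in (1,-1) for e in (1,-1)])
def relocate(p,v):
    v=np.array(v,float)
    for _ in range(3):
        uv=refine(p,proj(p,holes(v))); r=least_squares(lambda x:(proj(p,holes(x))-uv).ravel(),v,x_scale=[10,10,.1],loss="soft_l1"); v=r.x
    e=np.abs((proj(p,holes(v))-uv)).max()
    return v,e
def pick(v,zt=30):
    p=np.array([v[0],v[1],150.]); R,q=best_ori(p,v[2]); print("q",np.round(q,2))
    ctrl.reach(p,R)
    p[2]=75; ctrl.servo_line(p,feed=200)
    p[2]=zt; c=ctrl.servo_line(p,feed=60,threshold=10); print("contact",c); stt()
    ctrl.clamp(50); stt()
    p=np.array(ctrl.get_state()["tool_pos"]); p[2]=190; ctrl.servo_line(p,feed=150); stt()
def place(n,y=0.7,x=-7,dry=False,zg=30):
    st=np.load("stand.npy"); p=spt(x,y,190); R,q=best_ori(p,st[2]); print("q",np.round(q,2))
    ctrl.reach(p,R)
    z=25.4+8.5*n+zg
    ctrl.servo_line(spt(x,y,z+16),feed=150); s0=stt(); ctrl.pause(.2); stt()
    print("contact",ctrl.servo_line(spt(x,y,z-5),feed=20,threshold=6)); stt()
E
python3 - <<'E'
from h import *
P=np.load("br.npy")
t=ctrl.snapshot("top")
for i in (0,1,3): v,e=relocate(t,P[i]); print(i,P[i].round(2),v.round(3),e)
v=P[3]
pick(v); 
s=ctrl.snapshot("side"); save(s,"s8",(190,100,430,280),3.3)
E
```

```text
0 [ 643.4  -322.52    2.77] [ 643.484 -322.431    2.769] 0.17897628339096627
1 [ 565.65 -419.47    0.72] [ 565.886 -419.281    0.726] 0.21273455511033035
3 [ 4.5418e+02 -4.1934e+02  2.0000e-02] [ 4.54196e+02 -4.19279e+02  1.60000e-02] 0.26621195482903204
q [-0.93  0.44  1.48 -0.    1.23 -0.94]
contact False
t 12.0 pos [ 454.3 -419.6   30.2] loc [-208.7  290.    30.2] F [-0.2  0.6  0.2] T [-0.    0.05 -0.  ] w 85.7
t 12.4 pos [ 454.4 -419.8   31.3] loc [-208.9  290.1   31.3] F [2.4 0.3 4.8] T [0.19 0.23 0.02] w 61.2
t 13.6 pos [ 454.  -419.2  188.8] loc [-208.2  290.   188.8] F [-0.5  0.6 -0.4] T [-0.02  0.01 -0.04] w 60.8
```

View pics/s8.png

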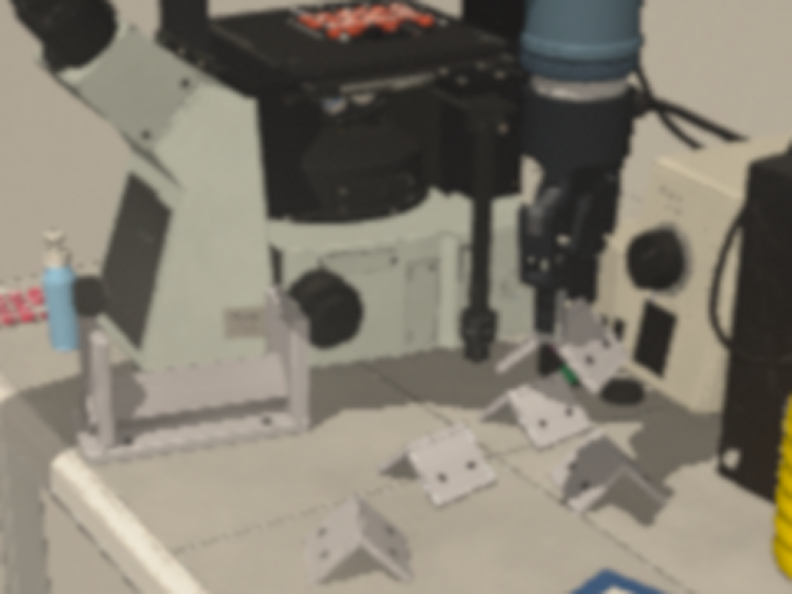

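```bash
cat >> h.py <<'E'
def held_lines(dz=30,roll=0):
    s=ctrl.get_state(); R=np.array(s["eef_rot"]); p=np.array(s["tool_pos"]); a=np.arctan2(R[1,1],R[0,1])
    return fit_top([p[0],p[1],p[2]-dz,a])
E
python3 - <<'E'
from h import *
s=ctrl.snapshot("side"); stt(); save(s,"s9",(320,170,400,240),8,[(l,(0,0,255)) for l in held_lines(30)])
save(s,"s9b",(320,170,400,240),8)
E
```

```text
t 13.7 pos [ 454.  -419.2  188.7] loc [-208.2  290.   188.7] F [-0.1 -0.3 -0.8] T [-0.01  0.03  0.01] w 60.9
```

View pics/s9.png

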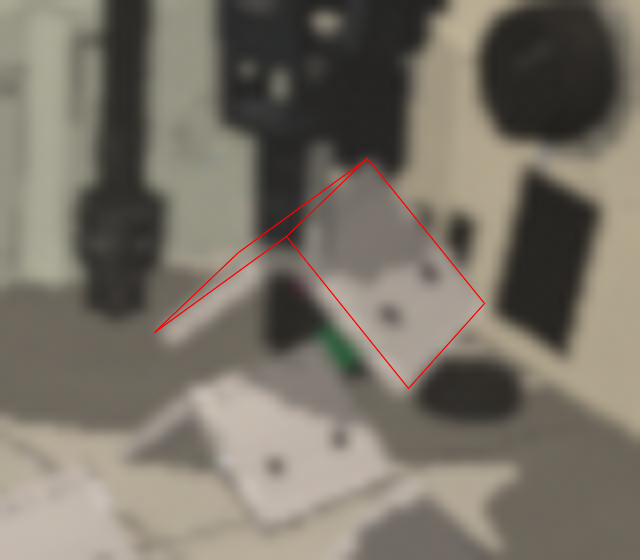

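View pics/s9b.png

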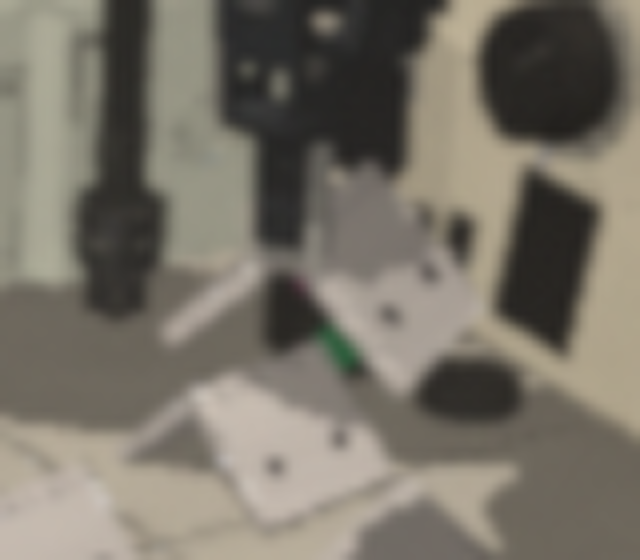

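Run:
```python
from h import *
place(0)
s=ctrl.snapshot("side"); save(s,"s10",(205,150,300,250),6,[(l,(0,0,255)) for l in held_lines(30)])
save(s,"s10b",(205,150,300,250),6)
```

```text
q [-0.36  0.21  1.7  -0.    1.23  0.38]
t 16.0 pos [500.2 -70.3  72. ] loc [-7.8  0.6 72. ] F [ 0.1  0.1 -0.9] T [-0.   -0.03  0.03] w 60.3
t 16.2 pos [500.2 -70.   72.3] loc [-7.7  0.4 72.3] F [-0.4 -0.2 -0.6] T [-0.01 -0.03  0.03] w 60.7
contact True
t 16.9 pos [500.1 -69.5  57.7] loc [-7.2  0.1 57.7] F [-0.5 -2.9  1.9] T [ 0.25 -0.32  0.09] w 60.7
```

View pics/s10b.png

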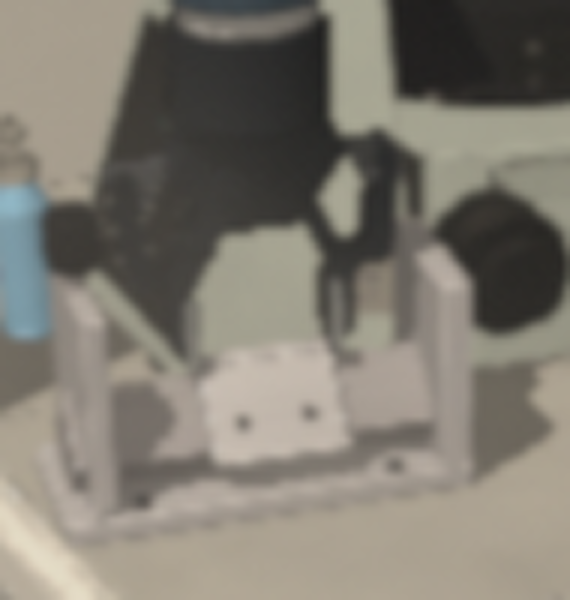

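Run:
```python
from h import *
ctrl.servo_line(spt(-7,-0.8,58),feed=15); stt()
print(ctrl.servo_line(spt(-7,-0.8,52),feed=15,threshold=8)); stt()
ctrl.servo_line(spt(-7,-0.8,56.5),feed=15); stt()
ctrl.release(); ctrl.pause(.3); stt()
p=np.array(ctrl.get_state()["tool_pos"]); p[2]=210; ctrl.servo_line(p,feed=150)
s=ctrl.snapshot("side"); save(s,"s11",(205,150,300,250),6)
t=ctrl.snapshot("top"); 
P=np.load("br.npy")
for i in (0,1,2,4): v,e=relocate(t,P[i]); print(i,P[i].round(2),v.round(3),e)
```

```text
t 17.2 pos [500.  -68.6  57.6] loc [-6.5 -0.5 57.6] F [ 0.7  0.1 -0.5] T [-0.06 -0.   -0.01] w 60.5
True
t 17.4 pos [500.6 -68.5  56.9] loc [-6.9 -1.  56.9] F [-0.2 -0.2  4.8] T [ 0.05 -0.04  0.12] w 60.8
t 17.7 pos [500.7 -68.5  56.9] loc [-7.  -1.  56.9] F [ 3.5 -0.5  5.2] T [ 0.33 -0.01  0.14] w 60.7
t 18.4 pos [500.9 -69.1  56.4] loc [-7.6 -0.7 56.4] F [-5.4 -0.3 -5.4] T [-0.76 -0.7   0.07] w 85.2
0 [ 643.4  -322.52    2.77] [ 643.409 -322.559    2.771] 0.2358461847443607
1 [ 565.65 -419.47    0.72] [ 565.908 -419.264    0.726] 0.21095725244151708
2 [ 519.97 -289.17    2.89] [ 517.162 -289.992    2.792] 0.27180131797848617
4 [ 374.61 -296.17    0.57] [ 374.637 -296.169    0.571] 0.24620401648843426
```

View pics/s11.png

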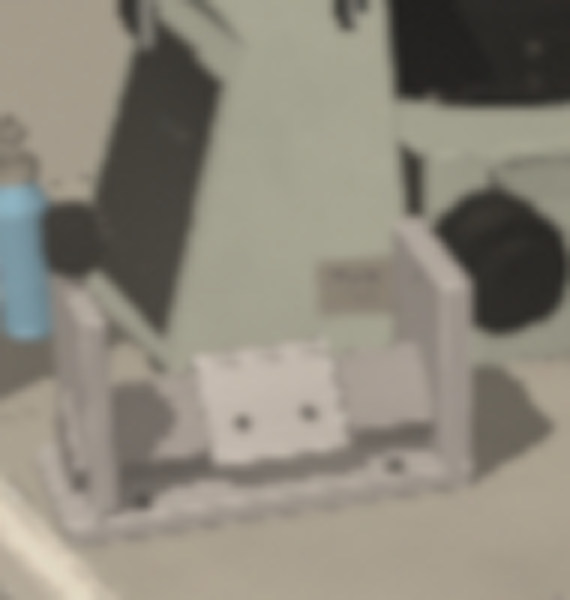

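```bash
cat >> h.py <<'E'
def cycle(n,v,y=-0.9,x=-7):
    pick(v)
    s=ctrl.snapshot("side")
    u=proj(s,[ctrl.get_state()["tool_pos"]])[0]; a,b=int(u[0]),int(u[1]); save(s,f"held{n}",(a-35,b-25,a+45,b+35),8,[(l,(0,0,255)) for l in held_lines(30)])
    st=np.load("stand.npy"); p=spt(x,y,200); R,q=best_ori(p,st[2]); print("q",np.round(q,2))
    ctrl.reach(p,R)
    z=56.9+8.5*n
    ctrl.servo_line(spt(x,y,z+14),feed=150); ctrl.pause(.2); stt()
    print("contact",ctrl.servo_line(spt(x,y,z-5),feed=20,threshold=6)); s=stt()
    return s
def let_go(n,P):
    p=np.array(ctrl.get_state()["tool_pos"])
    ctrl.release(); ctrl.pause(.2); stt()
    p=np.array(ctrl.get_state()["tool_pos"]); p[2]=max(p[2]+140,210); ctrl.servo_line(p,feed=150); stt()
    s=ctrl.snapshot("side"); save(s,f"placed{n}",(205,150,300,250),6)
    t=ctrl.snapshot("top"); save(t,f"top{n}",(180,110,420,290),3.3)
    for i in P:
        b=np.load("br.npy"); v,e=relocate(t,b[i]); print(i,v.round(3),round(e,2), "moved" if np.hypot(*(v-b[i])[:2])>4 or e>.8 else "")
        b[i]=v; np.save("br.npy",b)
E
python3 - <<'E'
from h import *
P=np.load("br.npy"); P[2]=[517.162,-289.992,2.792]; P[1]=[565.9,-419.26,.726]; np.save("br.npy",P)
cycle(1,P[2])
E
```

```text
q [-0.7   0.4   1.54 -0.    1.2  -0.35]
contact False
t 22.0 pos [ 517.3 -290.2   30.1] loc [-168.3  151.9   30.1] F [-0.4  0.  -0.4] T [-0.   -0.02  0.03] w 85.6
t 22.4 pos [ 517.3 -290.2   31.2] loc [-168.4  151.9   31.2] F [ 2.8 -0.   5.5] T [0.2  0.42 0.01] w 61.1
t 23.6 pos [ 516.8 -289.8  188.8] loc [-167.7  152.   188.8] F [ 0.2 -0.4 -1.7] T [-0.03 -0.02 -0.01] w 60.6
q [-0.36  0.2   1.69 -0.    1.25  0.38]
t 25.7 pos [501.3 -68.9  80.3] loc [-7.7 -1.2 80.3] F [-0.3 -0.1 -0.3] T [ 0.   -0.   -0.03] w 60.6
contact True
t 26.4 pos [500.4 -68.6  65.3] loc [-6.9 -0.8 65.3] F [-0.2  0.7  4.5] T [-0.04  0.05  0.08] w 60.5
```

View pics/held1.png

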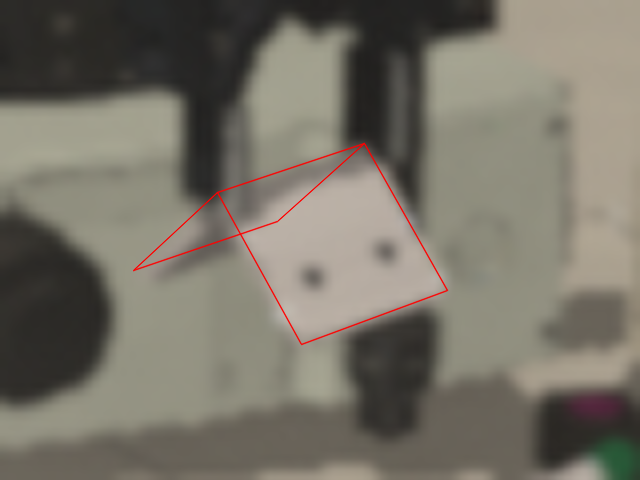

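Run:
```python
from h import *
let_go(1,[0,1,4])
```

```text
t 26.9 pos [502.9 -70.7  65.4] loc [-10.1  -0.9  65.4] F [-9.9  0.8 -3.6] T [-0.92 -0.92  0.1 ] w 85.3
t 28.0 pos [502.2 -70.4 208.8] loc [ -9.4  -0.6 208.8] F [ 1.  -0.  -0.7] T [ 0.04 -0.04 -0.03] w 85.5
0 [ 643.388 -322.545    2.769] 0.24 
1 [ 565.892 -419.276    0.725] 0.21 
4 [ 374.638 -296.157    0.571] 0.25
```

View pics/placed1.png

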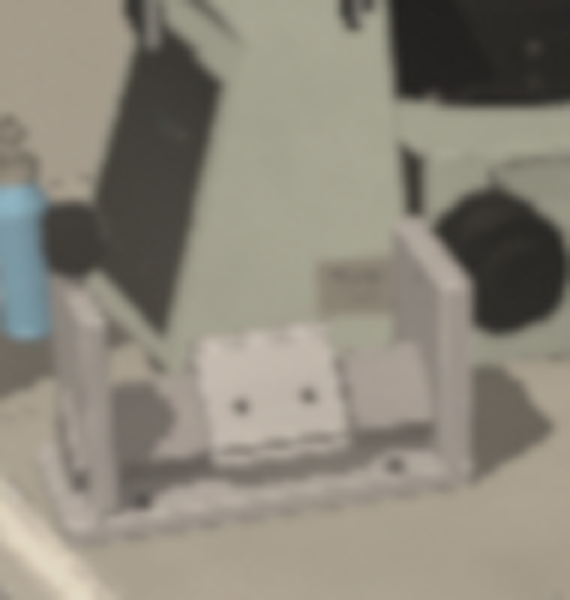

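View pics/top1.png

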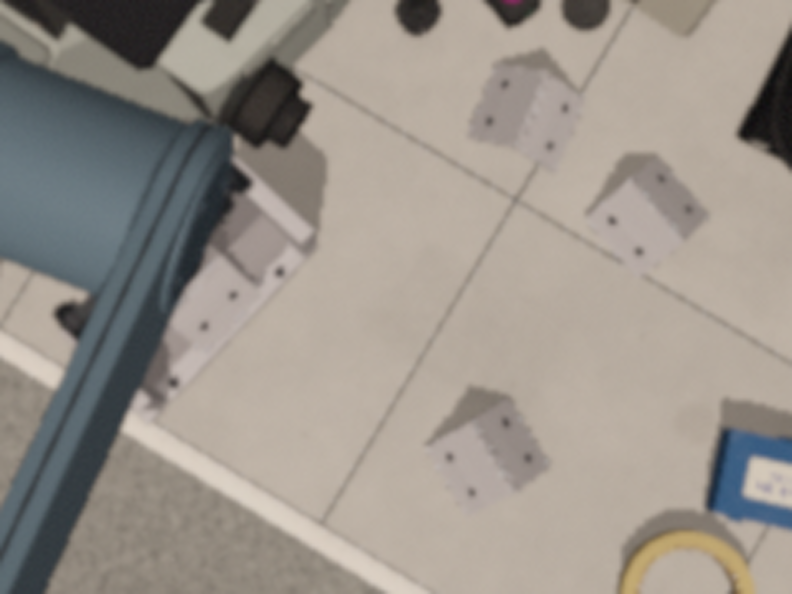

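Run:
```python
from h import *
P=np.load("br.npy")
cycle(2,P[4],x=-7.5)
```

```text
q [-0.9   0.2   1.82 -0.    1.12  1.67]
contact False
t 30.7 pos [ 374.8 -296.3   30.1] loc [-66.9 252.3  30.1] F [-0.  -0.6  0. ] T [-0.02 -0.   -0.05] w 85.3
t 31.1 pos [ 374.9 -296.5   31.1] loc [-67.1 252.3  31.1] F [2.3 0.2 7.1] T [0.24 0.19 0.01] w 60.5
t 32.3 pos [ 374.5 -295.9  189. ] loc [-66.4 252.2 189. ] F [-0.  -0.1 -1.7] T [-0.01  0.02 -0.01] w 60.7
q [-0.36  0.2   1.69 -0.    1.25  0.38]
t 34.7 pos [501.6 -69.2  88.9] loc [-8.1 -1.1 88.9] F [ 0.4  0.6 -2.3] T [ 0.01  0.01 -0.06] w 60.8
contact True
t 35.3 pos [500.5 -69.3  73.9] loc [-7.4 -0.3 73.9] F [-0.6  2.3  3.1] T [-0.28  0.15 -0.01] w 60.7
```

View pics/held2.png

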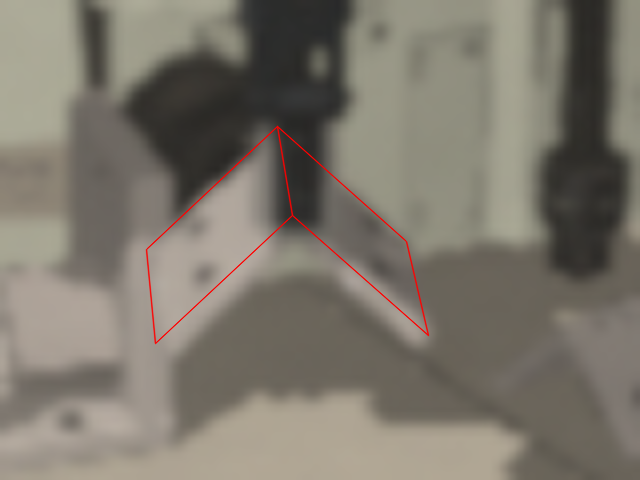

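Run:
```python
from h import *
print(ctrl.servo_line(spt(-11.5,-0.6,73.6),feed=20,threshold=25)); stt()
let_go(2,[0,1])
```

```text
False
t 35.7 pos [502.2 -71.1  73.7] loc [-9.9 -0.1 73.7] F [5.2 1.9 8.6] T [0.27 0.99 0.  ] w 61.0
t 36.3 pos [503.8 -71.9  73.5] loc [-11.6  -0.6  73.5] F [ 1.7 -0.4  0.1] T [-0.    0.03 -0.02] w 85.7
t 37.4 pos [503.2 -71.7 212.6] loc [-11.   -0.4 212.6] F [ 0.5  0.5 -0.1] T [ 0.   -0.02  0.04] w 84.9
0 [ 653.545 -317.956    2.47 ] 4.6 moved
1 [ 565.876 -419.293    0.725] 0.2
```

View pics/placed2.png

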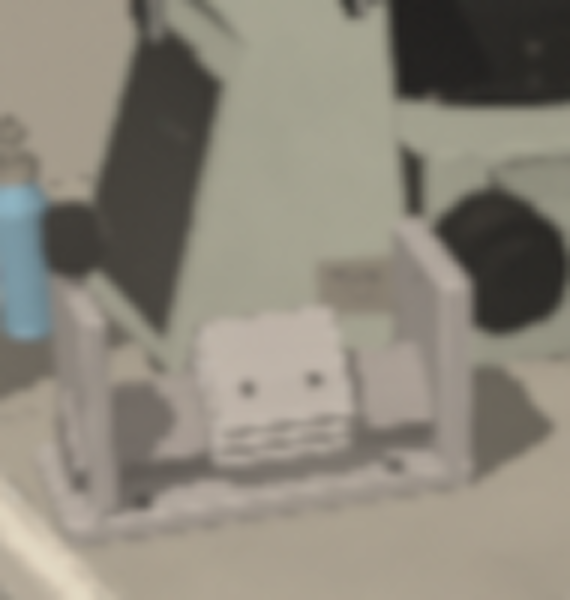

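View pics/top2.png

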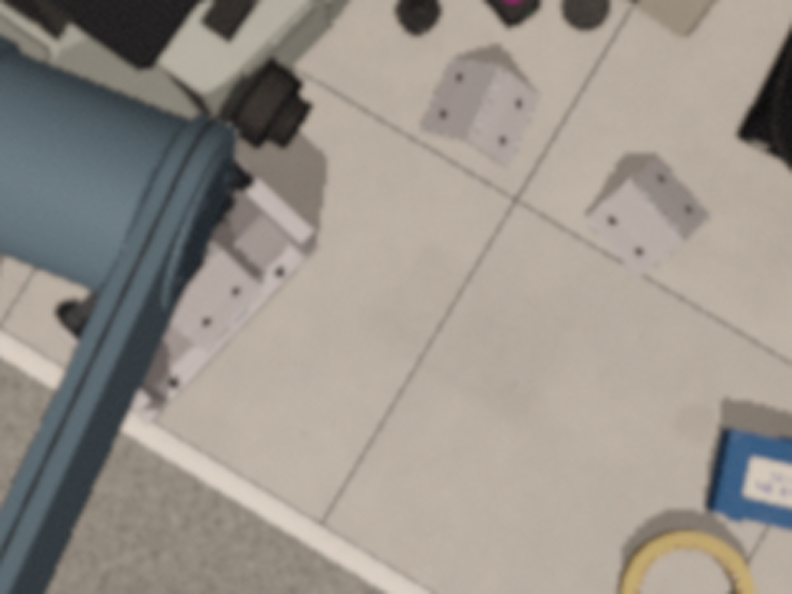

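Run:
```python
from h import *
P=np.load("br.npy")
t=ctrl.snapshot("top")
uv=(np.array([(459,77),(443,114),(519,103),(502,140)])+.5)/3.3+[180,110]-.5
m=unproj(t,refine(t,uv),17.7); d=m[0]+m[2]-m[1]-m[3]
print(m.mean(0),np.arctan2(d[1],d[0]))
v,e=relocate(t,[*m.mean(0)[:2],np.arctan2(d[1],d[0])]); print(v,e); P[0]=v; np.save("br.npy",P)
cycle(3,P[1],x=-10)
```

```text
[ 647.49180831 -286.19977156   17.7       ] -0.3950875779002517
[ 6.47492228e+02 -2.86202071e+02 -4.00898811e-01] 0.24339790237669945
q [-0.8   0.59  1.23 -0.    1.33  1.62]
contact False
t 40.3 pos [ 566.1 -419.5   30.2] loc [-291.4  214.9   30.2] F [ 0.2 -0.2  0.2] T [ 0.02 -0.   -0.01] w 85.3
t 40.7 pos [ 566.4 -419.6   31.4] loc [-291.7  214.8   31.4] F [ 1.7 -0.6  6.1] T [0.23 0.2  0.02] w 60.7
t 41.9 pos [ 565.8 -419.1  188.5] loc [-290.9  214.7  188.5] F [ 0.1  0.4 -0.4] T [ 0.03 -0.04 -0.03] w 60.4
q [-0.36  0.21  1.68 -0.    1.25  0.38]
t 44.3 pos [503.5 -70.9  97.4] loc [-10.7  -1.2  97.4] F [-0.6  0.2 -0.6] T [0.03 0.04 0.06] w 60.9
contact True
t 45.0 pos [502.5 -71.1  82.8] loc [-10.   -0.3  82.8] F [-0.2  1.7  3.7] T [-0.4   0.12 -0.07] w 60.6
```

View pics/held3.png

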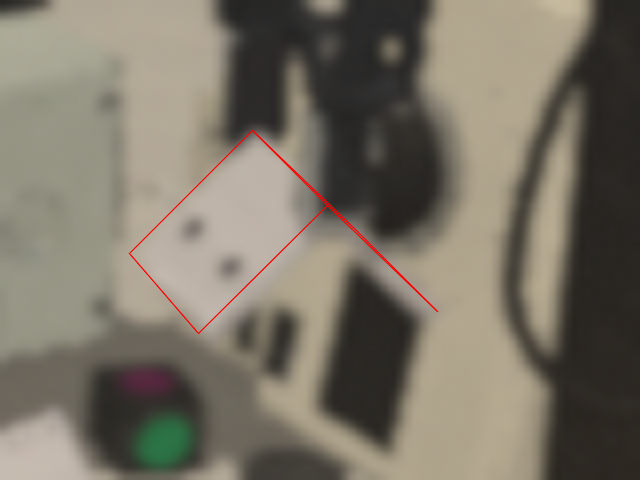

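Seated at 82.8 against the 82.4 expected. I'll release it and take the last bracket.

Run:
```python
from h import *
print(ctrl.servo_line(spt(-11.5,-0.5,82.2),feed=15,threshold=25)); stt()
let_go(3,[0])
```

```text
False
t 45.3 pos [502.8 -71.9  82.4] loc [-10.9   0.1  82.4] F [3.1 3.2 7. ] T [-0.11  0.76 -0.2 ] w 60.6
t 45.9 pos [503.7 -71.9  82.1] loc [-11.5  -0.5  82.1] F [ 0.1 -0.1 -0.4] T [ 0.01 -0.01 -0.  ] w 85.5
t 47.0 pos [503.1 -71.7 221.2] loc [-10.9  -0.3 221.2] F [ 0.1 -1.1 -1.7] T [-0.   -0.01 -0.04] w 85.6
0 [ 6.47450e+02 -2.86193e+02 -4.00000e-01] 0.24
```

View pics/placed3.png

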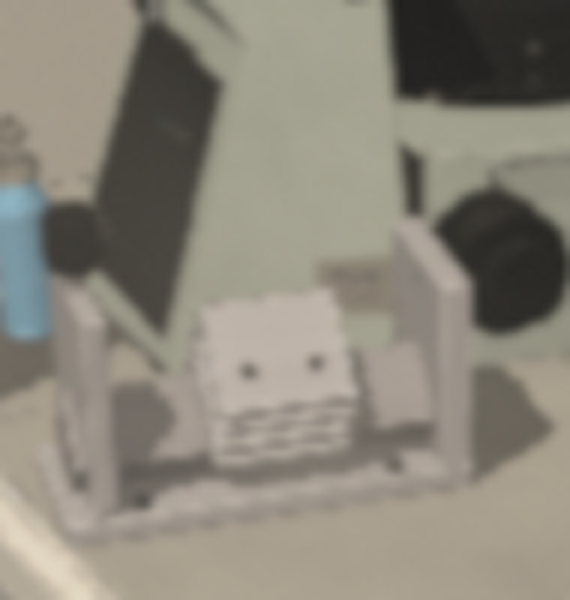

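View pics/top3.png

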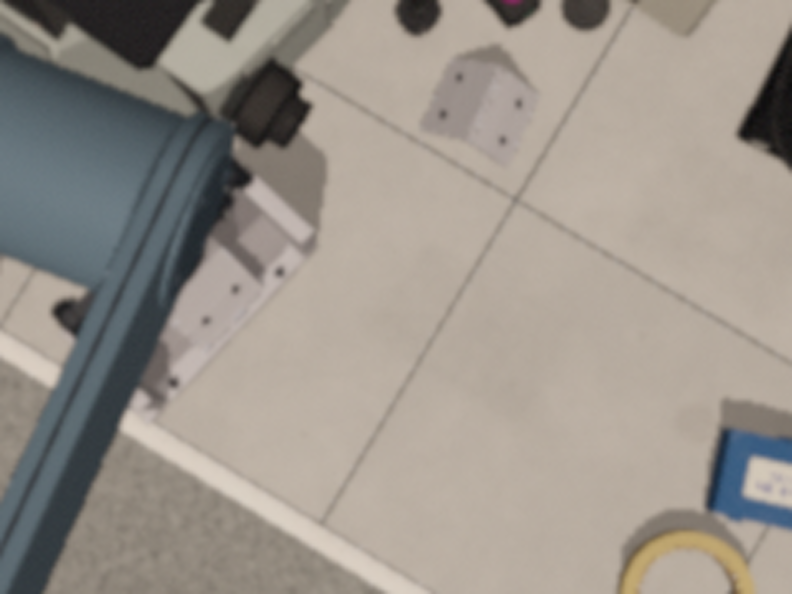

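Run:
```python
from h import *
s=ctrl.snapshot("side"); t=ctrl.snapshot("top")
for z in (0,20): print(z,unproj(s,[(334.5,208)],z))
for z in (0,50,150,250,350): print(z,unproj(t,[(306.7,113.6),(335.5,111)],z).round(0).tolist())
save(t,"t12",(260,60,380,160),6.5,[(l,(0,0,255)) for l in fit_top([647.5,-286.2,0,-.4])]); save(s,"s12",(300,90,420,270),3.3)
```

```text
0 [[ 750.54066607 -223.31405473    0.        ]]
20 [[ 711.40154096 -240.72851495   20.        ]]
0 [[728.0, -237.0, 0.0], [736.0, -313.0, 0.0]]
50 [[714.0, -236.0, 50.0], [722.0, -309.0, 50.0]]
150 [[688.0, -233.0, 150.0], [695.0, -300.0, 150.0]]
250 [[661.0, -230.0, 250.0], [668.0, -291.0, 250.0]]
350 [[635.0, -227.0, 350.0], [641.0, -281.0, 350.0]]
```

View pics/t12.png

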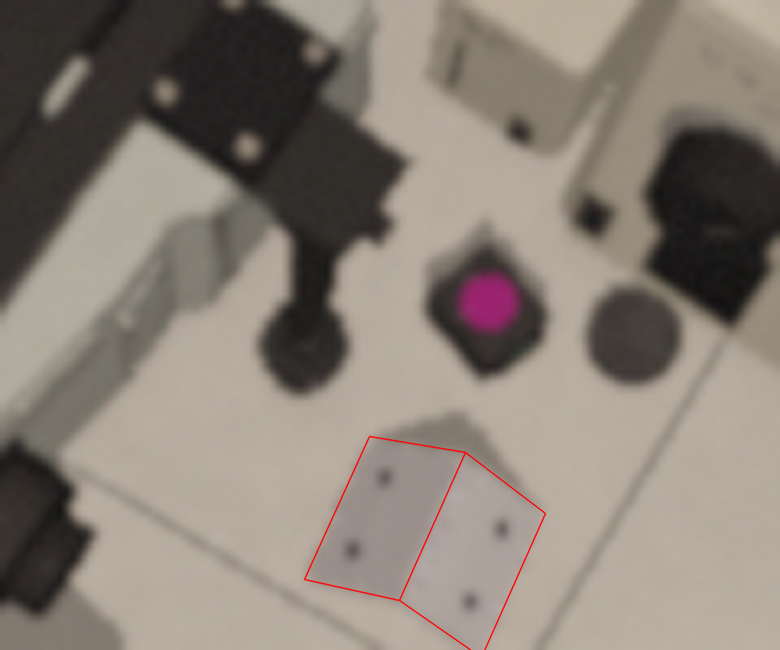

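View pics/s12.png

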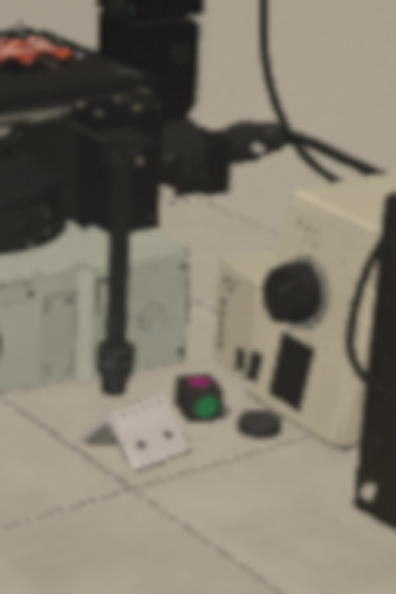

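Run:
```python
from h import *
t=ctrl.snapshot("top"); s=ctrl.snapshot("side")
print(ctrl.search_frame("lens_cleaner",t)[:1])
for z in (200,250,300,350): print(z,unproj(t,[(215,135),(300,45),(312,70),(322,85)],z).round(0).tolist())
v=np.load("br.npy")[0]
q=ctrl.solve_ik([v[0],v[1],150],ori(v[2])[0]); print(q); q=ctrl.solve_ik([v[0],v[1],150],ori(v[2])[1]); print(q)
print(ctrl.get_state()["joint_pos"])
```

```text
[]
200 [[623.0, -29.0, 200.0], [830.0, -214.0, 200.0], [773.0, -242.0, 200.0], [740.0, -264.0, 200.0]]
250 [[613.0, -38.0, 250.0], [809.0, -213.0, 250.0], [755.0, -240.0, 250.0], [723.0, -261.0, 250.0]]
300 [[602.0, -46.0, 300.0], [788.0, -213.0, 300.0], [737.0, -238.0, 300.0], [707.0, -258.0, 300.0]]
350 [[591.0, -55.0, 350.0], [768.0, -212.0, 350.0], [719.0, -236.0, 350.0], [690.0, -255.0, 350.0]]
[-5.73376130e-01  5.95674043e-01  1.21549404e+00 -4.44089210e-16
  1.33042457e+00 -1.73436224e-01]
[-5.73376130e-01  5.95674043e-01  1.21549404e+00 -4.44089210e-16
  1.33042457e+00  2.96815643e+00]
[-3.61077828e-01  1.92912851e-01  1.64446248e+00 -3.68970558e-04
  1.30695908e+00  3.76109862e-01]
```

Run:
```python
from h import *
P=np.load("br.npy"); v=P[0]
ctrl.servo_line([480,-300,225],feed=250)
p=np.array([v[0],v[1],190.]); R,q=best_ori(p,v[2]); 
p1=p+np.array([-60,-30,20]); ctrl.reach(p1,R); 
print(ctrl.servo_line(p,feed=100,threshold=12)); stt()
p[2]=75; print(ctrl.servo_line(p,feed=120,threshold=12))
p[2]=30; print(ctrl.servo_line(p,feed=60,threshold=10)); stt()
ctrl.clamp(50); stt()
p=np.array(ctrl.get_state()["tool_pos"]); p[2]=190; ctrl.servo_line(p,feed=150); stt()
ctrl.servo_line([480,-300,210],feed=250); stt()
s=ctrl.snapshot("side")
u=proj(s,[ctrl.get_state()["tool_pos"]])[0]; a,b=int(u[0]),int(u[1]); save(s,"held4",(a-35,b-25,a+45,b+35),8,[(l,(0,0,255)) for l in held_lines(30)])
```

```text
False
t 49.7 pos [ 647.3 -286.3  189.9] loc [-262.    61.6  189.9] F [-0.3 -0.4 -1.3] T [-0.03 -0.05 -0.03] w 85.4
False
False
t 51.8 pos [ 647.7 -286.4   30.3] loc [-262.3   61.4   30.3] F [-0.1  0.7  0.5] T [ 0.03 -0.    0.03] w 86.0
t 52.1 pos [ 647.9 -286.5   31.4] loc [-262.5   61.4   31.4] F [1.8 1.  6.1] T [0.17 0.3  0.03] w 60.6
t 53.3 pos [ 647.2 -286.1  188.5] loc [-261.8   61.6  188.5] F [ 0.4  0.2 -0.7] T [-0.05 -0.06  0.02] w 60.7
t 54.2 pos [ 480.9 -300.1  209.9] loc [-148.1  183.8  209.9] F [ 0.1 -0.8 -0.7] T [ 0.02 -0.02  0.04] w 60.9
```

View pics/held4.png

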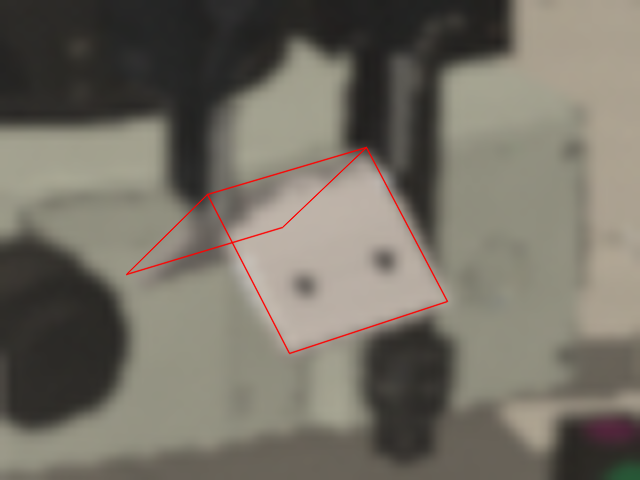

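Run:
```python
from h import *
st=np.load("stand.npy"); x,y=-11,-.9
p=spt(x,y,210); R,q=best_ori(p,st[2]); ctrl.reach(p,R)
z=56.9+34
ctrl.servo_line(spt(x,y,z+14),feed=150); ctrl.pause(.2); stt()
print("contact",ctrl.servo_line(spt(x,y,z-5),feed=20,threshold=6)); stt()
```

```text
t 56.2 pos [504.3 -71.6 105.9] loc [-11.7  -1.1 105.9] F [ 0.1  0.3 -1.6] T [ 0.   -0.01  0.07] w 60.6
contact True
t 56.9 pos [503.4 -71.3  90.9] loc [-10.9  -0.8  90.9] F [ 0.1 -0.2  4.9] T [ 0.04  0.12 -0.03] w 60.9
```

Run:
```python
from h import *
let_go(4,[])
p=np.array(ctrl.get_state()["tool_pos"]); ctrl.servo_line(p+np.array([-60,-250,0]),feed=250)
t=ctrl.snapshot("top"); s=ctrl.snapshot("side")
st=np.load("stand.npy"); dr=[]
a=st[2]
dr+=[(l,(0,255,0)) for l in stand_lines([st[0],st[1],0,a],0.0)]
c=spt(-11,-.8,0); dr+=[(l,(0,0,255)) for l in fit_top([c[0],c[1],25.4+34,a])]
save(t,"t13",(190,140,290,240),6,dr); save(t,"t13b",(190,140,290,240),6);save(s,"s13",(205,150,300,250),6)
```

```text
t 57.5 pos [502.7 -71.   90.3] loc [-10.2  -0.6  90.3] F [-0.3  0.1 -0.1] T [-0.02 -0.03  0.01] w 85.7
t 58.5 pos [502.1 -70.8 229.3] loc [ -9.6  -0.3 229.3] F [ 0.5 -1.1 -0.4] T [ 0.02 -0.05  0.02] w 85.4
```

View pics/t13.png

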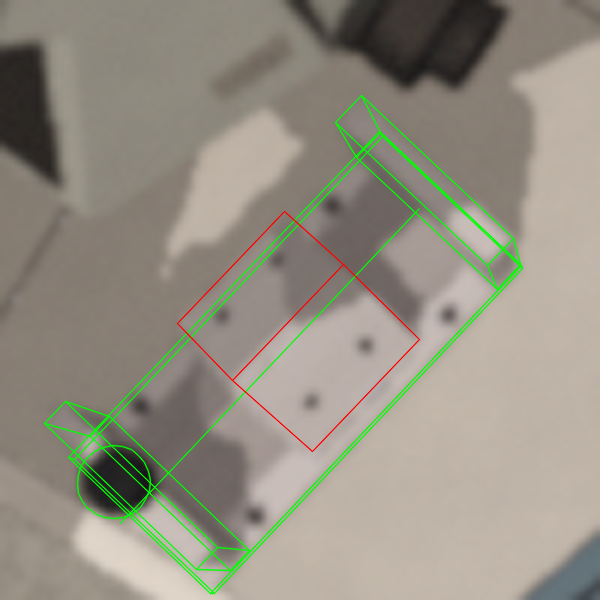

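View pics/t13b.png

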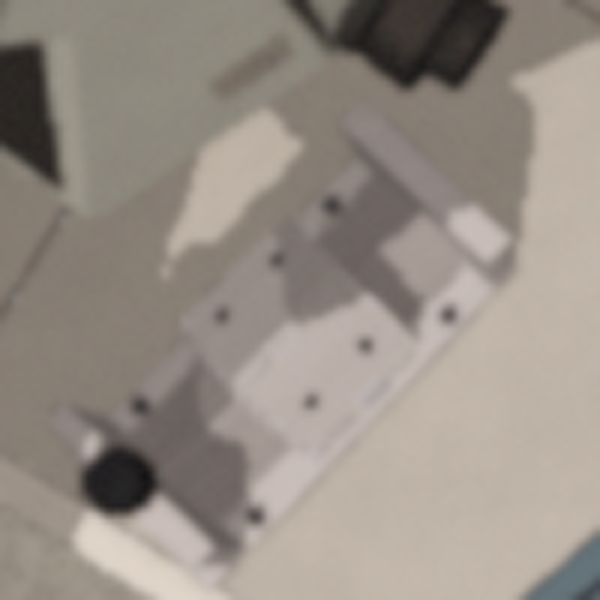

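View pics/s13.png

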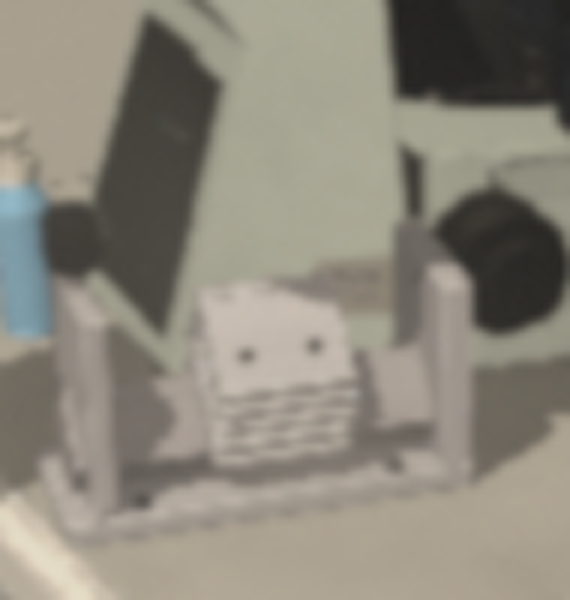

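Run:
```python
from h import *
st=np.load("stand.npy"); kx,ky=77.8,0
p=spt(kx,ky,240); R,q=best_ori(p,st[2]); ctrl.reach(p,R); 
print(ctrl.servo_line(spt(kx,ky,124),feed=120,threshold=12)); stt()
ctrl.clamp(50); ctrl.pause(.1); s=stt(); p=np.array(s["tool_pos"]); d=rz(st[2])[:,0]
print(ctrl.servo_line(p-d*86,feed=40,threshold=20)); s=stt()
print("moved",(np.array(s["tool_pos"])-p)@d)
```

```text
False
t 62.2 pos [437.8 -12.6 124.5] loc [ 77.2  -0.2 124.5] F [-1.1  0.3  0.2] T [ 0.06 -0.02  0.03] w 85.4
t 62.9 pos [437.4 -12.3 124.5] loc [ 7.770e+01 -1.000e-01  1.245e+02] F [0.9 0.4 5.4] T [ 0.09  0.25 -0.04] w 25.9
False
t 65.2 pos [499.5 -69.  124.5] loc [-6.400e+00  1.000e-01  1.245e+02] F [6.1 2.  7.6] T [ 0.52  0.76 -0.02] w 26.2
moved -84.119456513387
```

Sliding freely at about 6 N. Now I'll push the last 7 mm until it comes up firm.

Run:
```python
from h import *
st=np.load("stand.npy"); d=rz(st[2])[:,0]; x0=77.7
print(ctrl.servo_line(spt(-17,0.1,124.5),feed=20,threshold=14)); s=stt()
Rz=rz(st[2]).T
tx=(Rz@(np.array(s["tool_pos"])-[st[0],st[1],0]))[0]
for k in range(1,16):
    ctrl.servo_line(spt(tx-0.8*k,0.1,124.5),feed=10); f=[]
    for _ in range(3): f.append((Rz@ctrl.get_state()["force"])[0]); ctrl.pause(.03)
    s=ctrl.get_state(); l=Rz@(np.array(s["tool_pos"])-[st[0],st[1],0])
    print(k,round(l[0],2),"moved",round(x0-l[0],2),np.round(f,1))
    if np.mean(f)>19: break
ctrl.pause(.4); stt()
```

```text
False
t 65.8 pos [504.5 -73.6 124.5] loc [-13.3   0.2 124.5] F [10.9  1.  11.2] T [1.14 1.29 0.03] w 25.7
1 -13.23 moved 90.93 [5.3 5.9 5.5]
2 -13.25 moved 90.95 [7.1 7.9 8.4]
3 -13.26 moved 90.96 [ 9.2 10.5 10.3]
4 -13.28 moved 90.98 [13.4 12.2 12.1]
5 -13.29 moved 90.99 [15.1 15.2 15.5]
6 -13.3 moved 91.0 [17.  17.8 17.1]
7 -13.3 moved 91.0 [20.7 19.8 19.4]
t 68.8 pos [504.5 -73.6 124.4] loc [-13.3   0.2 124.4] F [21.   0.4 17.4] T [1.95 2.19 0.07] w 25.7
```

Run:
```python
from h import *
ctrl.servo_line(spt(-14.5,0.1,124.5),feed=10); ctrl.pause(.1); stt()
ctrl.release(); ctrl.pause(.2); s=stt()
p=np.array(s["tool_pos"]); p[2]=250; ctrl.servo_line(p,feed=120); ctrl.servo_line(p+np.array([-60,-260,0]),feed=250); stt()
t=ctrl.snapshot("top"); s=ctrl.snapshot("side")
save(t,"t14",(190,140,290,240),6);save(s,"s14",(205,150,300,250),6); save(t,"t15")
```

```text
t 69.5 pos [504.5 -73.6 124.5] loc [-13.2   0.2 124.5] F [6.3 0.5 7.6] T [0.61 0.77 0.01] w 26.1
t 70.3 pos [505.5 -74.4 124.5] loc [-1.450e+01  1.000e-01  1.245e+02] F [ 0.2  0.3 -0.1] T [-0.01  0.03 -0.03] w 85.3
t 72.7 pos [ 445.7 -333.2  249.9] loc [-144.2  231.9  249.9] F [ 0.6 -0.5  0.1] T [ 0.   -0.02  0.02] w 85.6
```

View pics/t14.png

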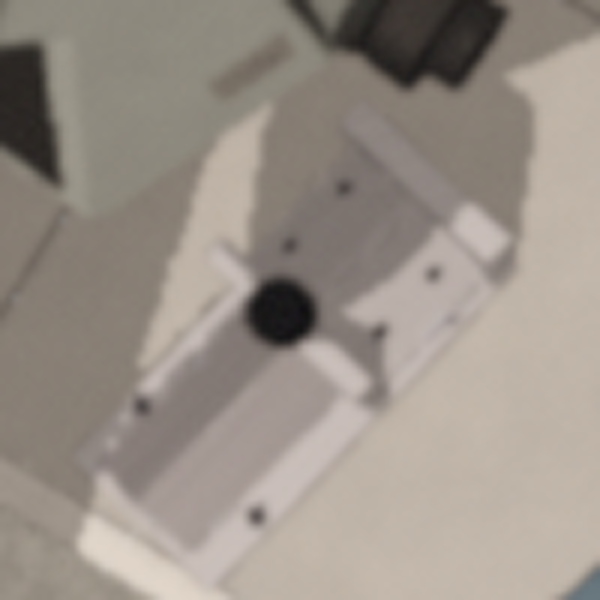

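View pics/s14.png

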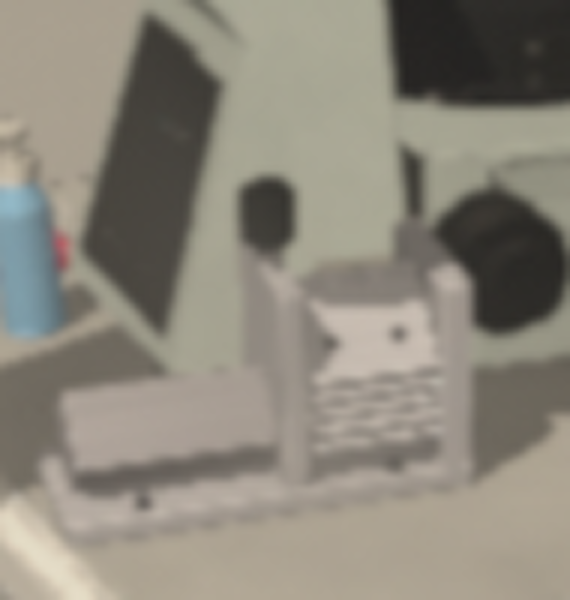

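View pics/t15.png

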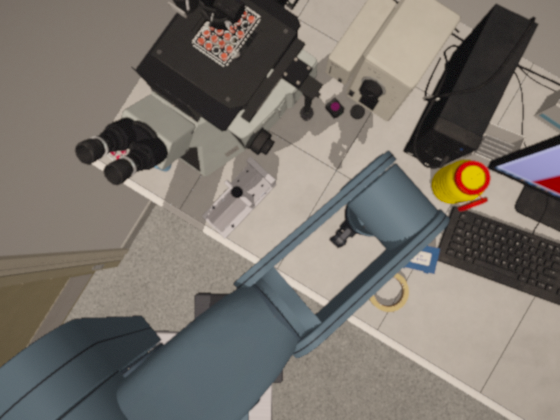

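Run:
```python
from h import *
ctrl.pause(.3); stt(); print(ctrl.hand_in())
```

```text
t 73.1 pos [ 445.7 -334.   250.1] loc [-144.7  232.5  250.1] F [-0.3 -0.7  0.2] T [-0.01  0.06  0.03] w 85.0
the job is handed in; nothing more can be done
None
```

All five brackets are nested ridge up on the bar and pushed up against the end stop. I handed the job in at about 73 s; no verdict was reported.

- **Follower back:** I drew it 52.8 mm back by its knob. A second pull met a firm stop and moved it no further.
- **Stacking:** Each bracket met the one below within about 0.5 mm of the height expected from the first one, which needed a 1.5 mm sideways shift before it seated. One bracket was knocked about 36 mm aside partway through, so I measured it again before picking it.
- **Pushing home:** The follower came up firm after 91.0 mm of travel, which is the 64 mm a bracket's length should leave. I held about 20 N there for at least 0.4 s, eased off to about 6 N and let go.
- **Last pictures:** They show five nested legs flush between the two plates, with the arm parked clear and no force on the tool.

**Checks that disagreed:**
- **Gripper touch:** When I let go of the first two brackets, the open gripper seems to have touched the follower's knob with up to about 10 N, pushing it further back. I let go of the others a few millimetres nearer the end stop, and it didn't happen again.
- **Stand position:** The one I fitted from its bolt holes was 1 to 2 mm off sideways compared with what the arm felt. I corrected for that when placing.
- **Bystanders:** I never touched or went near either one, but I didn't measure their final positions.

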